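Load the lower stack-nest tray and stack its twin on the ledges

ROBOT

A 7-joint arm with a two-finger parallel gripper is mounted at the origin on the work surface. World frame = base frame: x ahead of the robot, y to its left, z up, the work surface at z = 0. Lengths are in m, angles in rad, forces in N, time in s.
With the tool pointing down it reaches from about 0.4 to 0.75 m from the base axis. Payload 19.5 kg.
Tool frame: the origin (TCP) lies at the very end of the fingers, on their centre line; the grasp point (between the pads) lies 19 mm behind it; z points along the fingers, x is the direction in which the jaws open and shut, and the axes are right-handed (so a half turn about z gives the same grasp; the last joint's range is limited). The gripper opens to 85 mm and grips with 20 to 120 N. Pads are 22 mm wide; open, the fingers measure 114 mm over their backs; the gripper's body (76 mm by 85 mm) begins 54 mm behind the grasp point. The pads swing forward as they close: fully open they stand 13 mm farther back than shut.
Start: joints at [-1.324, 0.707, -0.028, 1.485, 0.022, 0.951, -0.075], TCP at [0.164, 0.551, 0.231] pointing down, gripper open.
Joint ranges: [-2.71, 2.71], [-0.32, 2.16], [-1.57, 1.52], [0, 2.45], [-1.46, 4.6], [0, 2.02], [-2.83, 2.83]. Speed limits (rad/s): [1.89, 1.89, 2.57, 2.57, 3.01, 3.01, 3.01].

INTERFACE

Orientations are given as a unit quaternion [w, x, y, z].
In Python, from plant import manip gives the robot as it stands.
- The arm moves only by the tool apply_moves, never from a script. Its argument "steps" is a list that holds one entry, the list of rows, each a list of 5 numbers: the finger opening in m, from 0 to 0.0854, then the shift along the tool's x, y, z in m, then the turn about the tool's z in degrees. A call has 1 to 5 rows; each row is the pose to reach, as a shift and turn from the pose commanded when the call began, along the tool's axes at that moment; what a row does not reach only later rows make up. A row lasts 1/10 s, in which the tool goes at most 50 mm and 8.59 degrees, less where a joint would pass 70% of its speed; a pose out of reach is approached as far as the arm can. A call with a gripper value outside its range is refused whole. The fingers move at their own pace and stop on an object; "newtons" is the grip in N (left out, the last holds). Time passes only in rows, so rows that repeat a pose let the fingers close. It gives the time, the measured TCP pose, the force and the opening at its end, in the units of the state.
- manip.read_state(): the state, without advancing time (a new reading comes with each control period).
- manip.get_image(name): name is "scene" or "top"; returns the picture (384x512x3 uint8, blue, green, red); there is no depth.
- manip.camera_params(name): a dict with "fx", "fy", "cx", "cy" (pixels), "R" (3x3) and "t" (3): a world point X has camera coordinates R X + t. Camera axes: x right, y down, z forward; pixel columns grow to the right and rows downward; lengths in m; the calibration is good to about 2 mm. A picture is of the moment at which its call begins. camera_params takes no time and is no camera call.
- manip.sign_off(): hands the job in, once; it reports no verdict.
The state is a dict: "time_s": time; "joint_pos": joint angles; "dq": joint speeds; "joint_efforts": joint torques, N m; "position": TCP position; "orientation": TCP orientation; "contact_force": force on the tool from outside, world axes, zero at the start; "ft_torque": the same for the moment, N m; "opening": finger opening in m.
Only numpy, scipy, OpenCV 4.12 (cv2) and the standard library are available. Lean on these libraries where they do the work, as an engineer would, in place of code of your own. Each camera call takes 0.05 s, during which the arm holds its last target.

TASK

Lift the upper white tray out of its nested twin and set it upright on the black mat. Lift the steel bucket by its red handle straight out of its yokes, keeping it level, and stand it flat in the middle of the lower tray, which stays in its place. Then turn the upper tray half round, yellow ends opposite, and set it level and squarely centred on the lower tray's blue ledges above the bucket; drop nothing and leave cup, bottle and jar alone.

Things in the scene. Friction and masses are not known exactly. Their poses are not given: they have to be found in the camera images.
- tray_lower: Lower of two identical loose white trays, 0.24 kg. Rim outside 180 (x) x 130 (y) mm, 90 high, walls lean out; floor 3 thick, inside 130 x 80. Rim: upright band 10 thick, 24 high; long bands centred at y = +-60; mouth 160 x 110. The +x end is yellow. Origin: centre of the underside; x to the yellow end, z up.
- lower_ledges (a point): Lower tray's middle at the height of its four blue ledge tops, 70 mm above its underside. On each long wall ledges at tray x = -48 and +22 mm (18 long), reaching in to 30 from the middle line: 60 free between. Slots below them let another tray nest 28 higher the same way round; turned half round its floor rests on the ledges, 70 higher, about 9 play each way.
- tray_upper: Upper white tray, identical to tray_lower (sizes, ledges, axes, origin). At the start nested in it, 28 mm higher, yellow ends together, rim 118 mm above the bench; its 24 mm band and 4 mm of wall show above the lower rim. Lifts straight up, freely. Best gripped by the 10 mm band at a blue patch, one finger inside the tray.
- upper_grip_left (a point): Upper tray: top edge of the +y long rim band at its blue patch (40 mm long), tray x = -13, y = +60, z = 90 mm; 52 mm free along the inside here between the ledges.
- upper_grip_right (a point): The same on the -y long rim band: tray x = -13, y = -60, z = 90 mm.
- upper_yellow_end (a point): Middle of the top edge of the upper tray's yellow end: tray x = +85, z = 90 mm.
- lower_yellow_end (a point): Middle of the top edge of the lower tray's yellow end: tray x = +85, z = 90 mm.
- bucket: Steel bucket with two capped pots, 0.35 kg, 80 mm (x) x 44 mm (y), walls 34 high, pot tops at 26. Trunnion pins, 8 diameter, stick out of its ends along x to 54 from the middle, 22 above the underside; it hangs by them in the stand's yokes and swings freely about x. Origin: centre of the underside.
- bucket_handle (a point): Centre of the bucket's red handle bar, which crosses it at mid length along y: 12 mm thick along x, 44 long, 46 to 58 above the underside (this point 52). Grip it across the 12 mm, closing along the bucket's x.
- stand: Blue plate 130 x 90 x 8 mm fixed to the bench, two dark yokes 47 either side along x (8 thick, 26 wide), each with a 10 wide notch open at the top, its floor 76 and prong tops 86 above the bench: raised 12 mm the pins are clear. Origin: centre of the underside; the hung bucket's x lies along its x.
- mat: Black rubber mat fixed to the bench, 240 x 240 x 3 mm, free place for the upper tray. Origin: centre of its underside.
- dye_cup: Bystander: open steel cup, 72 mm across, 85 mm high. Origin under its centre.
- bottle: Bystander: clear bottle with red cap, 60 mm across, 130 mm high. Origin under its centre.
- jar: Bystander: amber jar, 64 mm across, 70 mm high. Origin under its centre.
Things that resemble listed ones, but are neither listed nor needed, are in the scene too. What is meant by the stand is not green, orange or purple, and is the larger of those in its own colour.

How it is judged:
On the way, in this order (a step that is already met when the one before it is completed fails the run):
1. the upper tray stands upright on the mat (centre within 80 mm of the mat's centre), let go (horizontal distance between tray_upper and mat below 0.08 m and height (world z) of tray_upper below 0.01 m and angle between tray_upper's own z axis and vertical below 0.06 rad and contact force between the fingers and tray_upper below 0.1 N), for 0.2 s.
2. the bucket is out of the yokes, level (within 0.25 rad) (height (world z) of bucket above 0.08 m and angle between bucket's own z axis and vertical below 0.25 rad and contact force between bucket and stand below 0.1 N), for 0.1 s.
3. the bucket stands flat in the lower tray, let go (horizontal distance between bucket and tray_lower below 0.04 m and z of bucket in the frame of tray_lower between -0.002 and 0.01 m and angle between bucket's own z axis and vertical below 0.1 rad and contact force between the fingers and bucket below 0.1 N), for 0.2 s.
At the end, for the whole second after the job is handed in: Bucket flat on the lower tray's floor (within 40 mm of centre); upper tray on the ledges, 70 +- 4 mm above the lower, level within 0.06 rad, turned half round within 0.2 rad, within 14 mm each way, clear of the bucket; lower tray flat, within 60 mm of its start; all released, at rest (horizontal distance between bucket and tray_lower below 0.04 m and z of bucket in the frame of tray_lower between -0.002 and 0.01 m and angle between bucket's own z axis and vertical below 0.1 rad and z of tray_upper in the frame of tray_lower between 0.066 and 0.074 m and x of tray_upper in the frame of tray_lower between -0.014 and 0.014 m and y of tray_upper in the frame of tray_lower between -0.014 and 0.014 m and x of upper_yellow_end in the frame of tray_lower below -0.06 m and angle between the x axis of tray_upper and the x axis of tray_lower, either way round below 0.2 rad and angle between tray_upper's own z axis and vertical below 0.06 rad and contact force between tray_upper and bucket below 0.1 N and linear speed of each of tray_upper, bucket below 0.02 m/s and distance of tray_lower from where it was at the start of the episode below 0.06 m and angle between tray_lower's own z axis and vertical below 0.05 rad and height (world z) of tray_lower below 0.006 m); the robot touches nothing.
It fails at once if the bucket tilts more than 0.5 rad (angle between bucket's own z axis and vertical above 0.5 rad).
It fails at once if the upper tray is tipped more than 0.6 rad (angle between tray_upper's own z axis and vertical above 0.6 rad).
It fails at once if the lower tray is dragged more than 60 mm from its place (distance of tray_lower from where it was at the start of the episode above 0.06 m).
It fails at once if the upper tray or the bucket is dropped (falls at over 0.5 m/s with no finger on it) ((linear speed of tray_upper above 0.5 m/s and contact force between the fingers and tray_upper below 0.05 N) or (linear speed of bucket above 0.5 m/s and contact force between the fingers and bucket below 0.05 N)).
It fails at once if cup, bottle or jar moved more than 30 mm (distance of any of dye_cup, bottle, jar from where it was at the start of the episode above 0.03 m).
It also fails if it takes over 72 s, if anything falls off the work surface, if the arm or the gripper's body presses on something with over 40 N, if the wrist force passes 120 N, or if a joint passes its speed limit or range.

## Working session

There is one attempt and no reset: what is moved stays moved. The work goes in short steps, Python scripts to look and compute and a tool call to move; the robot and the scene stay as the last step left them, time stands still between calls to the robot, and variables do not carry over. Pictures are saved under pics/ and viewed, and the job is handed in when it is done.

Besides the shell and the picture viewer there is one more tool, called after ">>>" as a command line: name --argument value ..., lists and objects as JSON in quotes. apply_moves: Moves the arm, as the interface text tells. Its arguments: {"type":"object","properties":{"steps":{"type":"array"},"newtons":{"type":"number"}},"required":["steps"]}

```bash
ls; mkdir -p pics; python3 - <<'E'
from plant import manip
import cv2, numpy as np
s=manip.read_state(); print({k:np.round(v,4).tolist() for k,v in s.items()})
for n in("scene","top"):
    im=manip.get_image(n); cv2.imwrite(f"pics/{n}0.png",im)
    p=manip.camera_params(n); print(n,{k:np.round(v,4).tolist() for k,v in p.items()})
    cv2.imwrite(f"pics/{n}0b.png",cv2.resize(im,(800,600),interpolation=cv2.INTER_CUBIC))
E
```

```text
pics
{'time_s': 0.0, 'joint_pos': [-1.3237, 0.7071, -0.0276, 1.485, 0.022, 0.9509, -0.0755], 'dq': [0.0003, 0.0005, -0.0004, 0.0003, -0.0008, -0.0003, -0.0007], 'joint_efforts': [-0.0001, -88.3205, 1.2346, -23.6173, 0.0169, 0.0065, 0.0], 'position': [0.1637, 0.5509, 0.2308], 'orientation': [0.0003, 0.8015, 0.598, -0.0004], 'contact_force': [0.129, -0.0856, 0.2563], 'ft_torque': [0.0515, -0.0436, 0.0062], 'opening': 0.0854}
scene {'fx': 468.636, 'fy': 468.636, 'cx': 251.7728, 'cy': 196.2656, 'R': [[0.8738, 0.4862, -0.0038], [0.4192, -0.7572, -0.501], [-0.2465, 0.4362, -0.8654]], 't': [-0.4486, -0.1431, 1.4809]}
top {'fx': 459.6775, 'fy': 459.6775, 'cx': 251.4864, 'cy': 197.8216, 'R': [[-0.0187, -0.9998, -0.0014], [-0.9959, 0.0188, -0.0885], [0.0885, -0.0003, -0.9961]], 't': [0.0326, 0.537, 1.479]}
```

View pics/top0b.png

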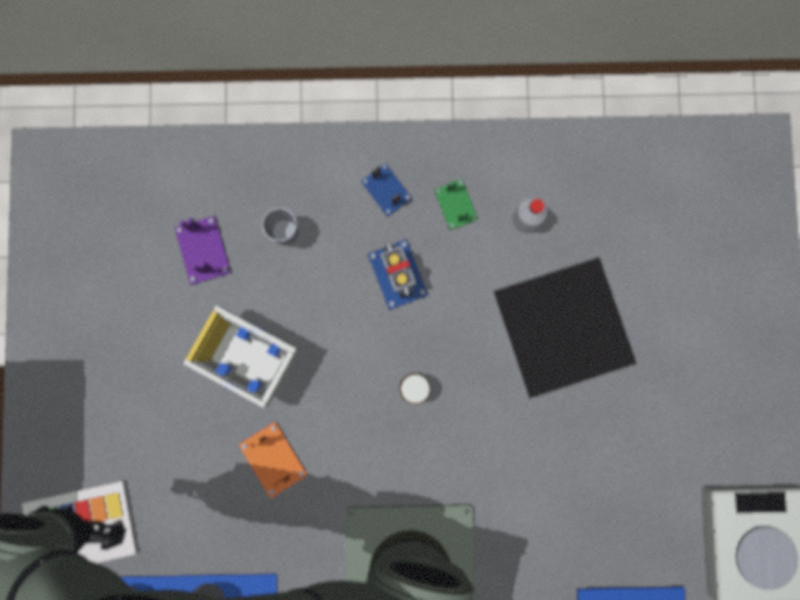

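View pics/scene0b.png

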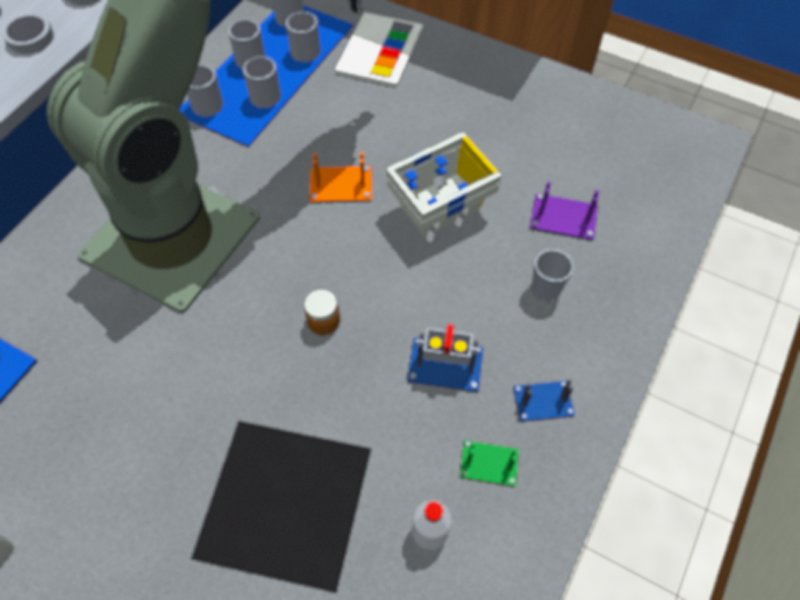

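Top view (800x600): tray pair at about (240,356), yellow end towards upper left; bucket stand at (398,273), mat at (565,327), jar at (415,388), cup at (280,226), bottle at (533,212). I'll enlarge the parts that matter.

```bash
python3 - <<'E'
import cv2,numpy as np
im=cv2.imread("pics/top0.png"); s=cv2.imread("pics/scene0.png")
# original px crop -> x8
def crop(im,x,y,w,h,k): return cv2.resize(im[y:y+h,x:x+w],(w*k,h*k),interpolation=cv2.INTER_CUBIC)
cv2.imwrite("pics/c1.png",crop(im,110,190,90,75,8))
cv2.imwrite("pics/c2.png",crop(im,225,145,60,60,9))
cv2.imwrite("pics/c3.png",crop(s,240,80,90,75,8))
cv2.imwrite("pics/c4.png",crop(s,250,195,70,60,9))
E
```

```text
(no output)
```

View pics/c1.png

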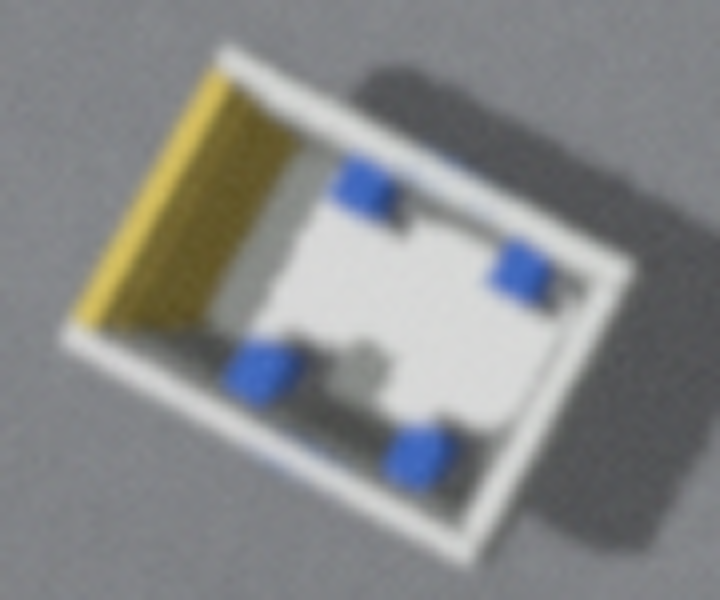

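View pics/c2.png

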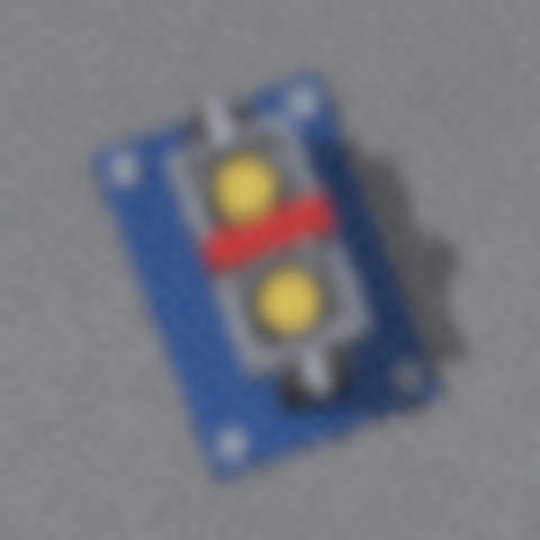

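View pics/c3.png

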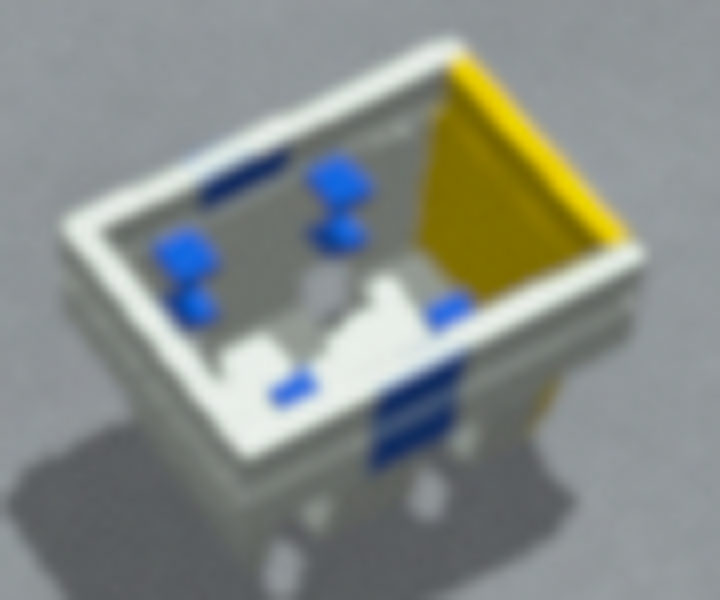

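View pics/c4.png

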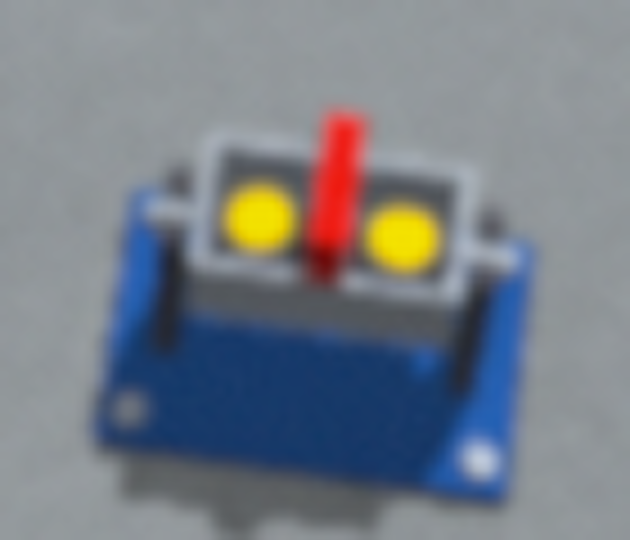

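```bash
cat > h.py <<'E'
import numpy as np, cv2
from plant import manip
from scipy.optimize import least_squares
P={n:manip.camera_params(n) for n in("scene","top")}
def back(n,uv,z):
    p=P[n];R=np.array(p["R"]);t=np.array(p["t"])
    d=R.T@np.array([(uv[0]-p["cx"])/p["fx"],(uv[1]-p["cy"])/p["fy"],1]); c=-R.T@t
    return c+d*(z-c[2])/d[2]
def proj(n,X):
    p=P[n];q=np.array(p["R"])@np.asarray(X)+np.array(p["t"])
    return np.array([p["fx"]*q[0]/q[2]+p["cx"],p["fy"]*q[1]/q[2]+p["cy"]])
def un(uv,x0,y0,k): return [x0+(uv[0]+.5)/k-.5,y0+(uv[1]+.5)/k-.5]
def fit(obs,loc,g,sc=None):
    """obs list (cam,uv), loc list of local xyz; pose (x,y,th) z fixed in loc"""
    def T(v,l): c,s=np.cos(v[2]),np.sin(v[2]); return [v[0]+c*l[0]-s*l[1],v[1]+s*l[0]+c*l[1],l[2]]
    f=lambda v:np.concatenate([proj(n,T(v,l))-np.array(u) for (n,u),l in zip(obs,loc)])
    r=least_squares(f,g); return r.x,np.abs(r.fun).reshape(-1,2).round(2)
E
python3 - <<'E'
from h import *
c1=[un(u,110,190,8) for u in[(225,45),(65,335),(468,565),(635,265)]]
c3=[un(u,240,80,8) for u in[(455,40),(645,258),(248,460),(65,225)]]
for n,c in(("top",c1),("scene",c3)):
    b=np.array([back(n,u,.118) for u in c]); print(n,b[:,:2].round(4).tolist(),b.mean(0).round(4))
    d=[np.linalg.norm(b[i]-b[i-1]) for i in range(4)];print(np.round(d,4))
    x=(b[0]+b[1]-b[2]-b[3]);print(np.degrees(np.arctan2(x[1],x[0])))
# handle
def bar(n,q,z):
    b=np.array([back(n,u,z) for u in q]);print(n,"handle",b.mean(0).round(4)); 
    return b
b=bar("top",[un(u,225,145,9) for u in[(202,240),(328,192),(338,228),(215,272)]],.116)
x=(b[0]+b[3]-b[1]-b[2]);print("bar dir",np.degrees(np.arctan2(x[1],x[0])))
b=bar("scene",[un(u,250,195,9) for u in[(330,112),(368,115),(350,250),(312,245)]],.116)
x=(b[0]+b[1]-b[2]-b[3]);print("bar dir",np.degrees(np.arctan2(x[1],x[0])))
# pins tips z .080
for n,q in(("top",[un(u,225,145,9) for u in[(215,112),(325,388)]]),("scene",[un(u,250,195,9) for u in[(148,210),(515,258)]])):
    b=np.array([back(n,u,.082) for u in q]);x=b[0]-b[1];print(n,"pins",b.mean(0).round(4),np.linalg.norm(x),np.degrees(np.arctan2(x[1],x[0])))
# stand plate corners z .008
b=np.array([back("top",un(u,225,145,9),.008) for u in[(315,72),(95,160),(215,478),(440,390)]])
x=b[0]+b[1]-b[2]-b[3];print("stand",b.mean(0),np.degrees(np.arctan2(x[1],x[0])),[np.linalg.norm(b[i]-b[i-1]) for i in range(4)])
b=np.array([back("top",un(u,0,0,1.5625),.003) for u in[(495,292),(600,258),(636,362),(530,397)]])
x=b[0]+b[1]-b[2]-b[3];print("mat",b.mean(0),np.degrees(np.arctan2(x[1],x[0])),[np.linalg.norm(b[i]-b[i-1]) for i in range(4)])
for nm,u,z in(("jar",(415,388),.07),("cup",(280,225),.085),("bottle",(536,206),.13)):
    print(nm,back("top",un(u,0,0,1.5625),z).round(3))
E
```

```text
top [[0.5438, 0.3713], [0.4341, 0.4318], [0.3443, 0.2787], [0.4566, 0.2147]] [0.4447 0.3241 0.118 ]
[0.1792 0.1254 0.1775 0.1292]
60.26707224379788
scene [[0.4327, 0.4322], [0.5437, 0.3684], [0.4577, 0.213], [0.3455, 0.2773]] [0.4449 0.3227 0.118 ]
[0.1778 0.1281 0.1776 0.1293]
60.837377738111314
top handle [0.6139 0.0112 0.116 ]
bar dir 109.3645938036776
scene handle [0.6149 0.011  0.116 ]
bar dir 110.17531193484284
top pins [0.6131 0.0114 0.082 ] 0.10503572551170011 20.45224610330105
scene pins [0.6145 0.0104 0.082 ] 0.11048878658962441 -159.40970430207955
stand [0.6146022  0.01234849 0.008     ] 19.80876017030976 [np.float64(0.12700405320391014), np.float64(0.0877817351231993), np.float64(0.12610673483137622), np.float64(0.08888150505089927)]
mat [ 0.4953175  -0.34073144  0.003     ] 16.560261616152278 [np.float64(0.23265228676408115), np.float64(0.23650381631571918), np.float64(0.23225027392568576), np.float64(0.23614575101148408)]
jar [ 0.374 -0.018  0.07 ]
cup [0.708 0.249 0.085]
bottle [ 0.727 -0.262  0.13 ]
```

```bash
cat >> h.py <<'E'
from scipy.spatial.transform import Rotation as Ro
def plan(x,y,z,yaw):
    s=manip.read_state();q=s["orientation"];R=Ro.from_quat([q[1],q[2],q[3],q[0]]).as_matrix()
    d=R.T@(np.array([x,y,z])-np.array(s["position"]))
    cy=np.degrees(np.arctan2(R[1,0],R[0,0])); t=-((yaw-cy+180)%360-180)
    print("t",round(s["time_s"],2),"pos",np.round(s["position"],4),"yaw",round(cy,2),"tilt",np.round(R[:2,2],4),"F",np.round(s["contact_force"],1),"open",round(s["opening"],4),"q",np.round(s["joint_pos"],2))
    print("-> shift mm",np.round(d*1000,1),"turn deg",round(t,2))
def snap(n,name,x=0,y=0,w=512,h=384,k=1.5):
    im=manip.get_image(n)[y:y+h,x:x+w]
    cv2.imwrite("pics/"+name,cv2.resize(im,None,fx=k,fy=k,interpolation=cv2.INTER_CUBIC))
E
python3 -c "
from h import *
plan(.3862,.3416,.2,-29.5)"
```

```text
t 0.1 pos [0.1637 0.551  0.2309] yaw 73.45 tilt [-0.0002 -0.0009] F [-0.1  0.3  1.1] open 0.0854 q [-1.32  0.71 -0.03  1.48  0.02  0.95 -0.08]
-> shift mm [-137.3  272.9   31. ] turn deg 102.95
```

>>> apply_moves --steps '[[[0.05, -0.137, 0.273, 0.03, 103], [0.05, -0.137, 0.273, 0.03, 103], [0.05, -0.137, 0.273, 0.03, 103], [0.05, -0.137, 0.273, 0.03, 103], [0.05, -0.137, 0.273, 0.03, 103]]]' --newtons 60

```text
time_s: 0.6
position: [0.3462, 0.3793, 0.2066]
orientation: [0.0, 0.966, 0.26, -0.0]
contact_force: [0.5, 0.6, 0.5]
opening: 0.0504
```

```bash
python3 -c "
from h import *
plan(.3862,.3416,.2,-29.5)"
```

```text
t 0.6 pos [0.3462 0.3793 0.2066] yaw 30.14 tilt [-0.     -0.0002] F [0.5 0.6 0.5] open 0.0504 q [-0.97  0.66  0.15  1.75 -0.13  0.75 -0.24]
-> shift mm [15.7 52.7  6.6] turn deg 59.64
```

>>> apply_moves --steps '[[[0.05, 0.016, 0.053, 0.007, 59.6], [0.05, 0.016, 0.053, 0.007, 59.6], [0.05, 0.016, 0.053, 0.007, 59.6], [0.05, 0.016, 0.053, 0.007, 59.6], [0.05, 0.016, 0.053, 0.007, 59.6]]]'

```text
time_s: 1.1
position: [0.3858, 0.3432, 0.1997]
orientation: [0.0, 0.994, -0.112, -0.0]
contact_force: [1.0, 0.5, 0.3]
opening: 0.0501
```

```bash
python3 -c "
from h import *
plan(.3862,.3416,.15,-29.5)"
```

```text
t 1.1 pos [0.3858 0.3432 0.1997] yaw -12.86 tilt [-0.0004 -0.0003] F [1.  0.5 0.3] open 0.0501 q [-0.98  0.69  0.36  1.75 -0.33  0.76 -0.68]
-> shift mm [ 0.8  1.4 49.7] turn deg 16.64
```

>>> apply_moves --steps '[[[0.05, 0.0008, 0.0014, 0.05, 16.6], [0.05, 0.0008, 0.0014, 0.05, 16.6], [0.05, 0.0008, 0.0014, 0.05, 16.6], [0.05, 0.0008, 0.0014, 0.05, 16.6]]]'

```text
time_s: 1.5
position: [0.3864, 0.3419, 0.1502]
orientation: [-0.0, 0.969, -0.249, 0.0]
contact_force: [-0.4, 0.7, 0.5]
opening: 0.0497
```

```bash
python3 -c "
from h import *
plan(.3862,.3416,.093,-29.5)
snap('scene','s1.png',220,40,120,120,5);snap('top','t1.png',100,160,120,120,5)"
```

```text
t 1.5 pos [0.3864 0.3419 0.1502] yaw -28.83 tilt [0.0004 0.0001] F [-0.4  0.7  0.5] open 0.0497 q [-1.    0.78  0.39  1.81 -0.46  0.65 -0.83]
-> shift mm [-0.   0.4 57.2] turn deg 0.67
```

View pics/s1.png

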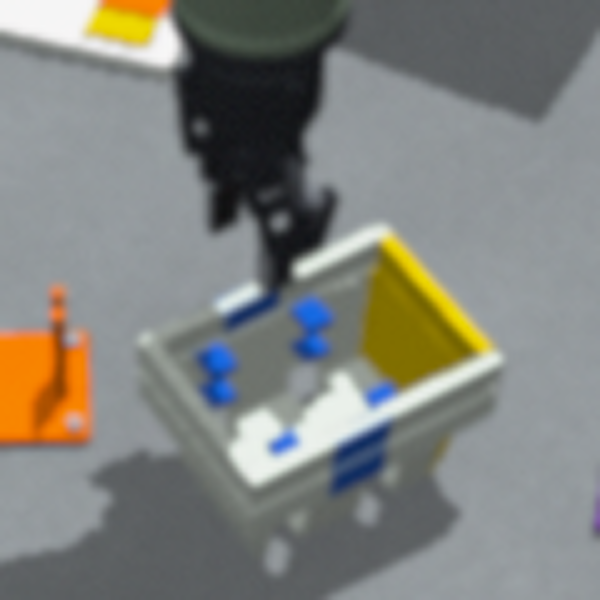

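View pics/t1.png

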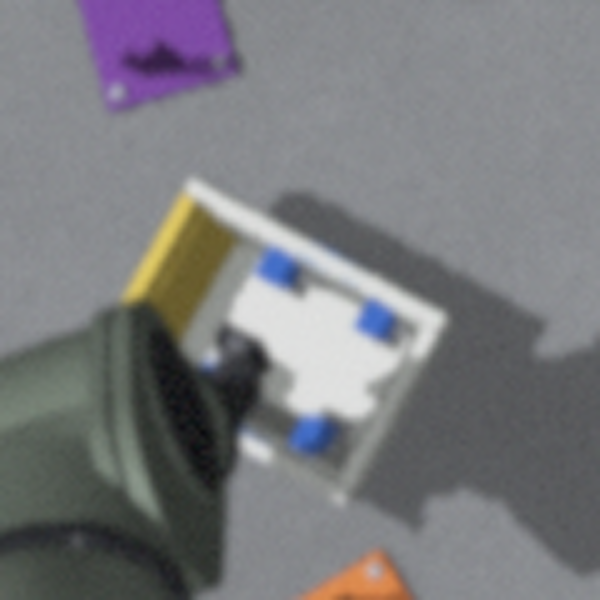

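The fingers straddle the left band (scene crop at about (270,290)), just over the blue patch. I'll go down and grip.

>>> apply_moves --steps '[[[0.05, 0, 0.0004, 0.029, 0.7], [0.05, 0, 0.0004, 0.057, 0.7], [0.05, 0, 0.0004, 0.057, 0.7]]]'

```text
time_s: 1.9
position: [0.3854, 0.3408, 0.0912]
orientation: [0.001, 0.967, -0.256, -0.001]
contact_force: [-0.0, -0.8, 1.5]
opening: 0.0501
```

>>> apply_moves --steps '[[[0.0, 0, 0, 0, 0], [0.0, 0, 0, 0, 0], [0.0, 0, 0, 0, 0], [0.0, 0, 0, 0, 0], [0.0, 0, 0, 0, 0]]]' --newtons 60

```text
time_s: 2.4
position: [0.3863, 0.342, 0.0943]
orientation: [-0.001, 0.967, -0.257, 0.0]
contact_force: [-4.0, -0.2, 12.3]
opening: 0.012
```

```bash
python3 -c "
from h import *
plan(.3862,.3416,.093,-29.5)"
```

```text
t 2.4 pos [0.3863 0.342  0.0943] yaw -29.73 tilt [0.0012 0.0015] F [-4.  -0.2 12.3] open 0.012 q [-0.96  0.86  0.32  1.85 -0.52  0.51 -0.8 ]
-> shift mm [0.1 0.4 1.3] turn deg -0.23
```

>>> apply_moves --steps '[[[0.0, 0, 0, -0.002, 0], [0.0, 0, 0, -0.002, 0], [0.0, 0, 0, -0.002, 0]]]'

```text
time_s: 2.7
position: [0.3865, 0.3418, 0.0955]
orientation: [-0.001, 0.966, -0.257, 0.0]
contact_force: [0.7, 1.7, 4.3]
opening: 0.0111
```

Gripped (opening 11 mm). I'll lift slowly, straight up.

>>> apply_moves --steps '[[[0.0, 0, 0, -0.01, 0], [0.0, 0, 0, -0.025, 0], [0.0, 0, 0, -0.045, 0], [0.0, 0, 0, -0.065, 0], [0.0, 0, 0, -0.065, 0]]]'

```text
time_s: 3.2
position: [0.3864, 0.3417, 0.1621]
orientation: [-0.001, 0.966, -0.257, 0.001]
contact_force: [0.7, -0.8, -2.4]
opening: 0.0106
```

```bash
python3 -c "
from h import *
plan(.3862,.3416,.245,-29.5)
snap('scene','s2.png',200,20,140,140,4)"
```

```text
t 3.2 pos [0.3864 0.3417 0.1621] yaw -29.79 tilt [0.0015 0.0016] F [ 0.7 -0.8 -2.4] open 0.0106 q [-1.01  0.76  0.41  1.8  -0.46  0.68 -0.85]
-> shift mm [ -0.    0.  -82.9] turn deg -0.29
```

View pics/s2.png

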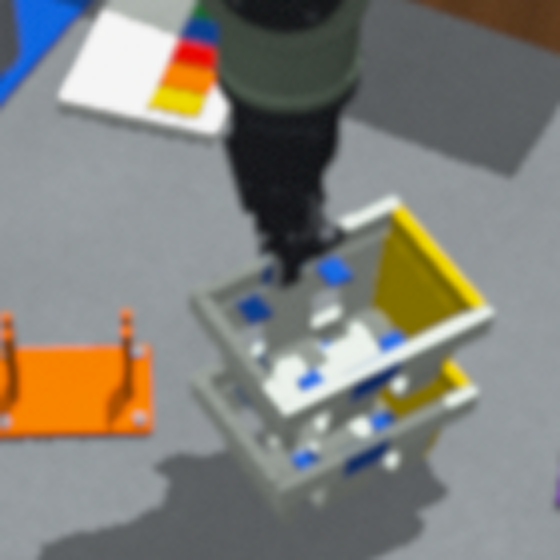

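The upper tray came out level alone (force -2.4 N equals its weight); the lower one stays. I'll raise it and carry it to the mat.

>>> apply_moves --steps '[[[0.0, 0, 0, -0.03, 0], [0.0, 0, 0, -0.06, 0], [0.0, 0, 0, -0.08, 0], [0.0, 0, 0, -0.08, 0]]]'

```text
time_s: 3.65
position: [0.3863, 0.3417, 0.2411]
orientation: [-0.001, 0.966, -0.257, 0.0]
contact_force: [0.9, 0.2, -2.5]
opening: 0.0111
```

```bash
python3 -c "
from h import *
plan(.50,.22,.243,-29.5);plan(.53,.1,.243,-29.5);plan(.53,0,.243,-29.5);plan(.51,-.15,.243,-29.5);plan(.4367,-.3225,.243,-29.5)"
```

```text
t 3.65 pos [0.3863 0.3417 0.2411] yaw -29.79 tilt [0.0012 0.0014] F [ 0.9  0.2 -2.5] open 0.0111 q [-1.05  0.65  0.5   1.69 -0.38  0.89 -0.92]
-> shift mm [159.1  49.1  -1.9] turn deg -0.29
t 3.65 pos [0.3863 0.3417 0.2411] yaw -29.79 tilt [0.0012 0.0014] F [ 0.9  0.2 -2.5] open 0.0111 q [-1.05  0.65  0.5   1.69 -0.38  0.89 -0.92]
-> shift mm [244.7 138.4  -2. ] turn deg -0.29
t 3.65 pos [0.3863 0.3417 0.2411] yaw -29.79 tilt [0.0012 0.0014] F [ 0.9  0.2 -2.5] open 0.0111 q [-1.05  0.65  0.5   1.69 -0.38  0.89 -0.92]
-> shift mm [294.4 225.1  -2.2] turn deg -0.29
t 3.65 pos [0.3863 0.3417 0.2411] yaw -29.79 tilt [0.0012 0.0014] F [ 0.9  0.2 -2.5] open 0.0111 q [-1.05  0.65  0.5   1.69 -0.38  0.89 -0.92]
-> shift mm [351.6 365.3  -2.4] turn deg -0.29
t 3.65 pos [0.3863 0.3417 0.2411] yaw -29.79 tilt [0.0012 0.0014] F [ 0.9  0.2 -2.5] open 0.0111 q [-1.05  0.65  0.5   1.69 -0.38  0.89 -0.92]
-> shift mm [373.7 551.4  -2.7] turn deg -0.29
```

>>> apply_moves --steps '[[[0.0, 0.025, 0.008, 0, 0], [0.0, 0.055, 0.017, 0, 0], [0.0, 0.09, 0.028, 0, 0], [0.0, 0.125, 0.038, 0, 0], [0.0, 0.159, 0.05, 0, 0]]]'

```text
time_s: 4.15
position: [0.4996, 0.2179, 0.2382]
orientation: [0.001, 0.966, -0.257, -0.001]
contact_force: [0.3, 0.3, -2.1]
opening: 0.011
```

>>> apply_moves --steps '[[[0.0, 0.025, 0.017, 0, 0], [0.0, 0.046, 0.038, 0, 0], [0.0, 0.064, 0.062, 0, 0], [0.0, 0.08, 0.086, 0, 0], [0.0, 0.096, 0.112, 0, 0]]]'

```text
time_s: 4.65
position: [0.5263, 0.0732, 0.2382]
orientation: [0.0, 0.966, -0.257, -0.001]
contact_force: [0.1, -0.1, -1.8]
opening: 0.0105
```

>>> apply_moves --steps '[[[0.0, 0.016, 0.028, 0, 0], [0.0, 0.032, 0.056, 0, 0], [0.0, 0.046, 0.085, 0, 0], [0.0, 0.06, 0.115, 0, 0], [0.0, 0.072, 0.145, 0, 0]]]'

```text
time_s: 5.15
position: [0.5166, -0.0886, 0.2383]
orientation: [0.0, 0.966, -0.257, -0.001]
contact_force: [0.9, -0.2, -2.3]
opening: 0.011
```

```bash
python3 -c "
from h import *
plan(.4367,-.3225,.243,-29.5)"
```

```text
t 5.15 pos [ 0.5166 -0.0886  0.2383] yaw -29.79 tilt [-0.0023  0.0005] F [ 0.9 -0.2 -2.3] open 0.011 q [-0.1   0.65  0.39  1.66 -0.31  0.89 -0.11]
-> shift mm [ 46.9 242.7  -4.6] turn deg -0.29
```

>>> apply_moves --steps '[[[0.0, 0.01, 0.032, 0, 0], [0.0, 0.018, 0.07, 0, 0], [0.0, 0.025, 0.11, 0, 0], [0.0, 0.032, 0.15, 0, 0], [0.0, 0.039, 0.19, 0, 0]]]'

```text
time_s: 5.65
position: [0.4556, -0.2727, 0.2383]
orientation: [-0.0, 0.966, -0.257, -0.001]
contact_force: [0.3, -0.3, -2.6]
opening: 0.0109
```

>>> apply_moves --steps '[[[0.0, 0.006, 0.03, 0, 0], [0.0, 0.009, 0.052, 0.01, 0], [0.0, 0.009, 0.052, 0.02, 0], [0.0, 0.009, 0.052, 0.03, 0]]]'

```text
time_s: 6.05
position: [0.4384, -0.3208, 0.2081]
orientation: [-0.001, 0.966, -0.257, -0.001]
contact_force: [0.1, -0.2, -2.6]
opening: 0.0108
```

```bash
python3 -c "
from h import *
plan(.4367,-.3225,.0705,-29.5)
snap('scene','s3.png',80,170,200,214,3)"
```

```text
t 6.05 pos [ 0.4384 -0.3208  0.2081] yaw -29.82 tilt [-0.0014  0.0016] F [ 0.1 -0.2 -2.6] open 0.0108 q [ 0.4   0.71  0.33  1.64 -0.29  0.84  0.33]
-> shift mm [ -0.3   2.4 137.6] turn deg -0.32
```

View pics/s3.png

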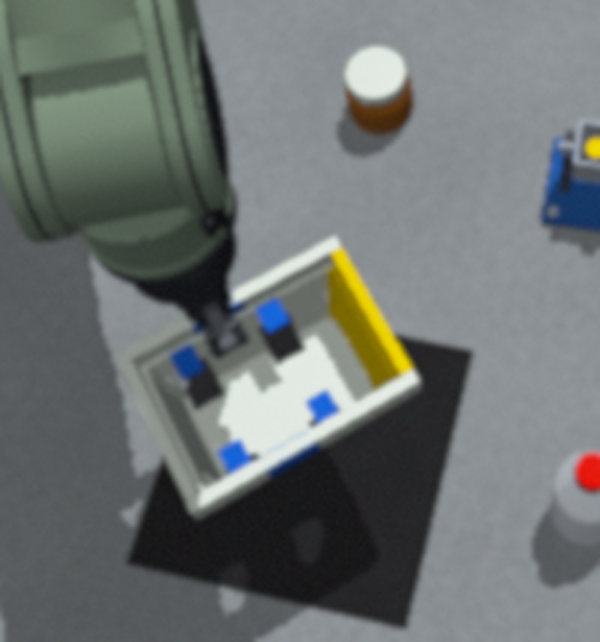

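Tray is held level over the mat. Lowering.

>>> apply_moves --steps '[[[0.0, 0, 0.002, 0.03, 0], [0.0, 0, 0.002, 0.065, 0], [0.0, 0, 0.002, 0.1, 0], [0.0, 0, 0.002, 0.12, 0], [0.0, 0, 0.002, 0.126, 0]]]'

```text
time_s: 6.6
position: [0.4374, -0.3215, 0.0817]
orientation: [-0.001, 0.967, -0.256, -0.002]
contact_force: [0.8, 1.3, -1.5]
opening: 0.0109
```

>>> apply_moves --steps '[[[0.0, 0, 0, 0.004, 0], [0.0, 0, 0, 0.008, 0], [0.0, 0, 0, 0.011, 0], [0.0, 0, 0, 0.011, 0]]]'

```text
time_s: 7.0
position: [0.438, -0.3231, 0.0732]
orientation: [0.0, 0.966, -0.257, 0.0]
contact_force: [1.1, 0.7, -2.3]
opening: 0.011
```

>>> apply_moves --steps '[[[0.0, 0, 0, 0.002, 0], [0.0, 0, 0, 0.003, 0], [0.0, 0, 0, 0.003, 0]]]'

```text
time_s: 7.3
position: [0.4373, -0.3229, 0.0705]
orientation: [-0.0, 0.966, -0.257, -0.0]
contact_force: [-7.4, 4.9, 13.9]
opening: 0.011
```

>>> apply_moves --steps '[[[0.0, 0, 0, -0.001, 0], [0.02, 0, 0, -0.001, 0], [0.05, 0, 0, -0.001, 0], [0.05, 0, 0, -0.001, 0], [0.05, 0, 0, -0.001, 0]]]'

```text
time_s: 7.8
position: [0.4378, -0.3231, 0.0709]
orientation: [0.0, 0.966, -0.257, 0.0]
contact_force: [-0.1, 0.1, 0.3]
opening: 0.0501
```

>>> apply_moves --steps '[[[0.05, 0, 0, -0.03, 0], [0.05, 0, 0, -0.07, 0], [0.05, 0, 0, -0.11, 0], [0.05, 0, 0, -0.15, 0]]]'

```text
time_s: 8.2
position: [0.4375, -0.323, 0.2225]
orientation: [0.0, 0.966, -0.257, -0.0]
contact_force: [1.0, -0.0, -0.0]
opening: 0.0498
```

```bash
python3 -c "
from h import *
plan(.6144,.0111,.22,20)
snap('scene','s4.png',80,170,200,214,3);snap('top','t4.png',250,140,200,150,4)"
```

```text
t 8.2 pos [ 0.4375 -0.323   0.2225] yaw -29.8 tilt [-0.0003 -0.0001] F [ 1. -0. -0.] open 0.0498 q [ 0.4   0.7   0.34  1.62 -0.28  0.88  0.33]
-> shift mm [ -12.5 -377.8    2.5] turn deg -49.8
```

View pics/s4.png

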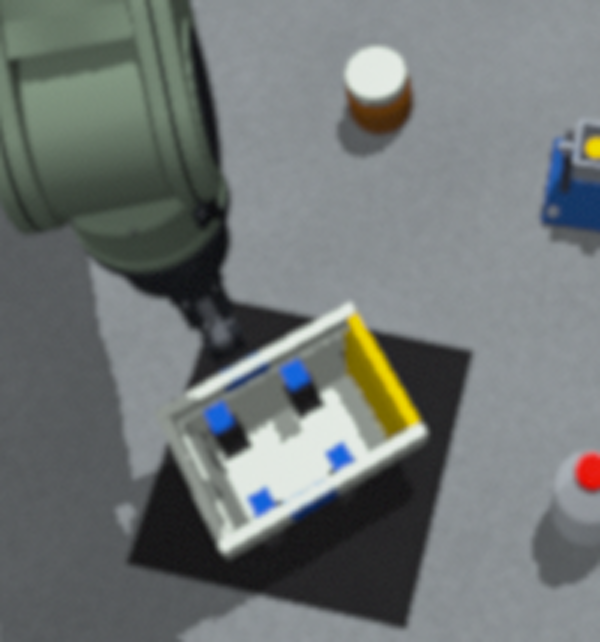

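View pics/t4.png

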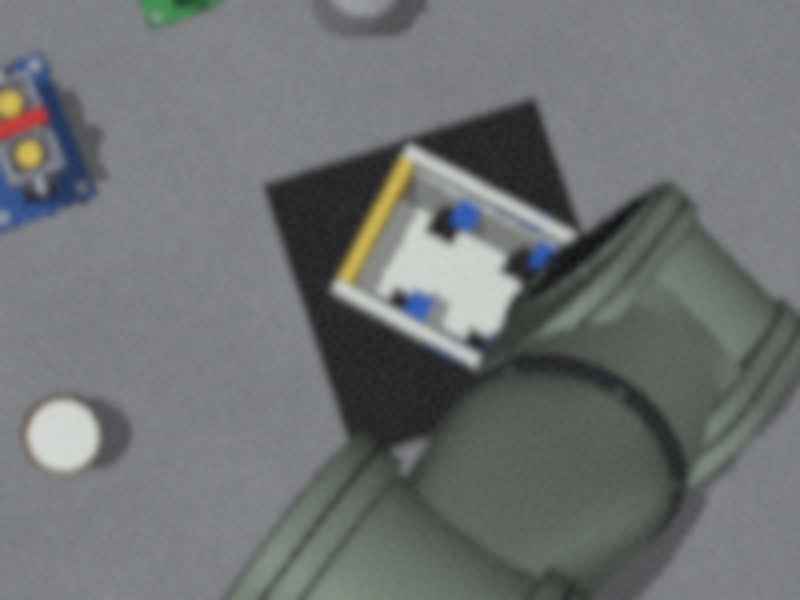

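Tray stands upright on the mat, clear of the fingers. On to the bucket handle.

>>> apply_moves --steps '[[[0.035, -0.001, -0.04, 0.0, -8], [0.035, -0.003, -0.09, 0.0, -16], [0.035, -0.005, -0.14, 0, -24], [0.035, -0.007, -0.19, 0, -32], [0.035, -0.009, -0.24, 0, -40]]]'

```text
time_s: 8.8
position: [0.5497, -0.1085, 0.2208]
orientation: [0.0, 0.996, 0.092, -0.0]
contact_force: [0.3, -1.0, -0.4]
opening: 0.0349
```

>>> apply_moves --steps '[[[0.035, 0.023, -0.044, 0.0, -8], [0.035, 0.046, -0.088, 0.0, -9.8], [0.035, 0.0715, -0.119, 0, -9.8], [0.035, 0.0715, -0.119, 0, -9.8]]]'

```text
time_s: 9.2
position: [0.5995, 0.0252, 0.2199]
orientation: [-0.001, 0.984, 0.177, 0.0]
contact_force: [-0.3, -1.2, -0.1]
opening: 0.0349
```

```bash
python3 -c "
from h import *
plan(.6144,.0111,.15,20)"
```

```text
t 9.2 pos [0.5995 0.0252 0.2199] yaw 20.38 tilt [-0.0002  0.0025] F [-0.3 -1.2 -0.1] open 0.0349 q [-0.16  0.77  0.15  1.41 -0.13  0.98  0.37]
-> shift mm [ 9.  18.5 69.9] turn deg 0.38
```

Now a fresh picture of the bucket from both cameras with the fingers above it.

>>> apply_moves --steps '[[[0.035, 0.009, 0.0185, 0.03, 0.4], [0.035, 0.009, 0.0185, 0.07, 0.4], [0.035, 0.009, 0.0185, 0.07, 0.4]]]'

```text
time_s: 9.5
position: [0.611, 0.0046, 0.1467]
orientation: [-0.0, 0.985, 0.17, -0.004]
contact_force: [-0.9, 0.7, 0.5]
opening: 0.0349
```

```bash
python3 -c "
from h import *
plan(.6144,.0111,.094,20)
snap('scene','s5.png',230,160,110,110,5);snap('top','t5.png',90,170,120,100,6)"
```

```text
t 9.5 pos [0.611  0.0046 0.1467] yaw 19.57 tilt [-0.0072 -0.0004] F [-0.9  0.7  0.5] open 0.0349 q [-0.12  0.87  0.13  1.44 -0.14  0.84  0.4 ]
-> shift mm [ 5.7 -4.9 52.7] turn deg -0.43
```

View pics/s5.png

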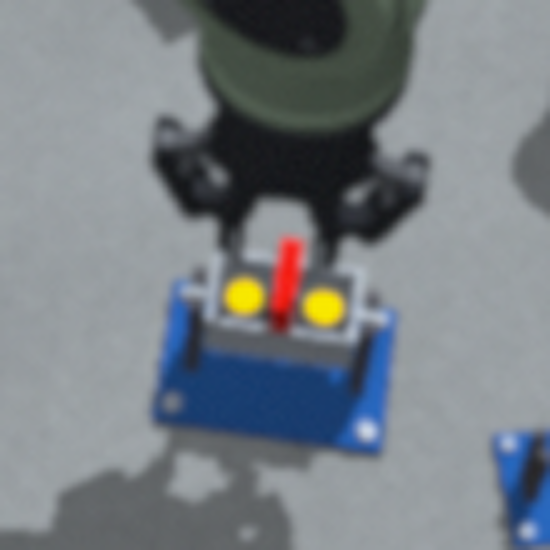

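View pics/t5.png

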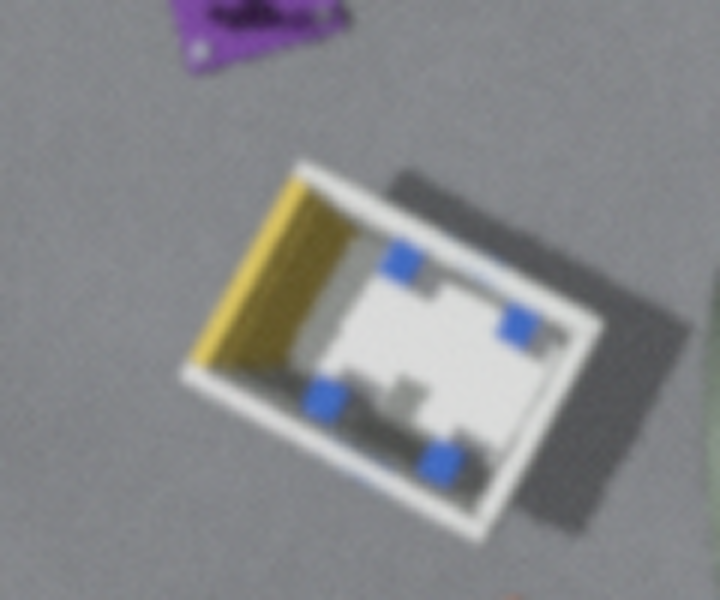

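>>> apply_moves --steps '[[[0.035, 0, 0, 0, 0], [0.035, 0, 0, 0, 0]]]'

```text
time_s: 9.8
position: [0.6138, 0.0052, 0.1526]
orientation: [0.0, 0.985, 0.17, 0.001]
contact_force: [0.1, 0.3, 0.9]
opening: 0.0348
```

```bash
python3 -c "
from h import *
plan(.6144,.0111,.094,20)
b=np.array([back('top',un(u,90,170,6),.09) for u in[(300,158),(185,375),(480,542),(603,322)]])
x=b[0]+b[1]-b[2]-b[3];print(b.mean(0),np.degrees(np.arctan2(x[1],x[0])),[np.linalg.norm(b[i]-b[i-1]).round(4) for i in range(4)])
"
```

```text
t 9.8 pos [0.6138 0.0052 0.1526] yaw 19.62 tilt [0.0023 0.0001] F [0.1 0.3 0.9] open 0.0348 q [-0.12  0.87  0.13  1.44 -0.14  0.85  0.4 ]
-> shift mm [ 2.5 -5.4 58.6] turn deg -0.38
[0.44409711 0.32446667 0.09      ] 60.26182703833751 [np.float64(0.1804), np.float64(0.1264), np.float64(0.1763), np.float64(0.129)]
```

>>> apply_moves --steps '[[[0.035, 0.0025, -0.0055, 0.0, -0.4], [0.035, 0.0025, -0.0055, 0.015, -0.4], [0.035, 0.0025, -0.0055, 0.03, -0.4], [0.035, 0.0025, -0.0055, 0.03, -0.4]]]'

```text
time_s: 10.2
position: [0.6131, 0.0116, 0.1199]
orientation: [-0.0, 0.985, 0.174, -0.001]
contact_force: [0.1, 0.4, 0.2]
opening: 0.0352
```

```bash
python3 -c "
from h import *
plan(.6144,.0111,.094,20)
snap('scene','s6.png',240,170,90,90,6)"
```

```text
t 10.2 pos [0.6131 0.0116 0.1199] yaw 20.05 tilt [-0.002  0.   ] F [0.1 0.4 0.2] open 0.0352 q [-0.13  0.91  0.13  1.46 -0.14  0.78  0.4 ]
-> shift mm [ 1.1  0.9 25.9] turn deg 0.05
```

View pics/s6.png

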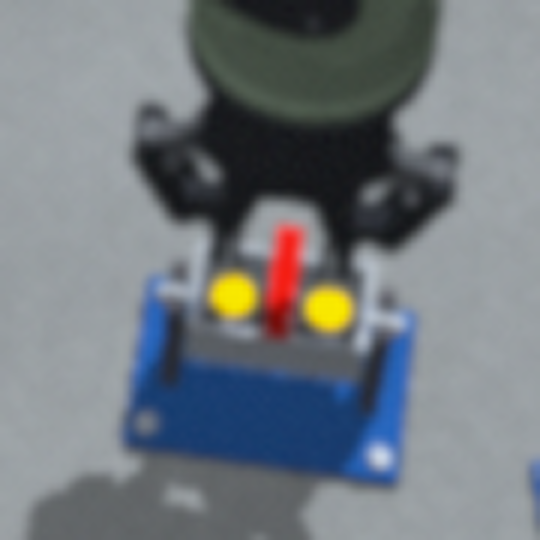

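Fingers are centred on the red bar (gap centre col ~285, bar ~285). Down and grip.

>>> apply_moves --steps '[[[0.035, 0.0005, 0, 0.013, 0], [0.035, 0.0005, 0, 0.026, 0], [0.035, 0.0005, 0, 0.026, 0], [0.035, 0.0005, 0, 0.026, 0]]]'

```text
time_s: 10.65
position: [0.6141, 0.0111, 0.0947]
orientation: [0.0, 0.985, 0.174, -0.0]
contact_force: [0.4, -0.7, -0.1]
opening: 0.0354
```

>>> apply_moves --steps '[[[0.0, 0, 0, 0, 0], [0.0, 0, 0, 0, 0], [0.0, 0, 0, 0, 0], [0.0, 0, 0, 0, 0], [0.0, 0, 0, 0, 0]]]' --newtons 60

```text
time_s: 11.15
position: [0.6143, 0.0111, 0.0954]
orientation: [0.0, 0.985, 0.174, 0.0]
contact_force: [-1.9, -0.1, 5.8]
opening: 0.0107
```

```bash
python3 -c "
from h import *
plan(.6144,.0111,.094,20)
snap('scene','s7.png',240,170,90,90,6)"
```

```text
t 11.15 pos [0.6143 0.0111 0.0954] yaw 20.01 tilt [ 0.0006 -0.0002] F [-1.9 -0.1  5.8] open 0.0107 q [-0.13  0.94  0.12  1.48 -0.14  0.73  0.4 ]
-> shift mm [0.1 0.  1.4] turn deg 0.01
```

View pics/s7.png

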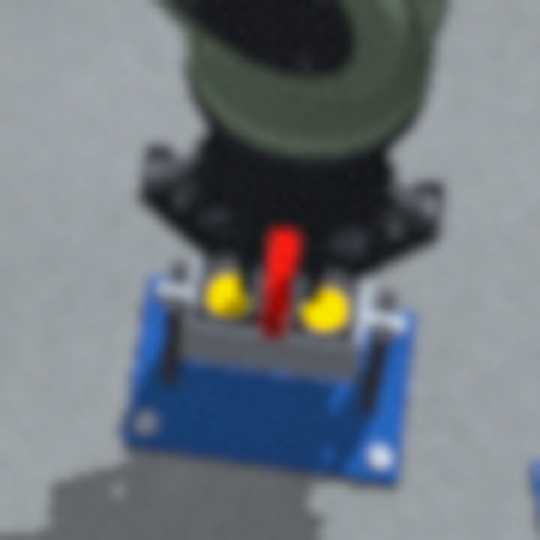

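>>> apply_moves --steps '[[[0.0, 0, 0, 0, 0], [0.0, 0, 0, -0.003, 0], [0.0, 0, 0, -0.006, 0], [0.0, 0, 0, -0.009, 0], [0.0, 0, 0, -0.009, 0]]]'

```text
time_s: 11.7
position: [0.6143, 0.0112, 0.1043]
orientation: [0.0, 0.985, 0.174, 0.0]
contact_force: [0.1, -0.7, -4.1]
opening: 0.0108
```

```bash
python3 -c "
from h import *
plan(.6144,.0111,.104,20)
snap('scene','s8.png',240,170,90,90,6)"
```

```text
t 11.7 pos [0.6143 0.0112 0.1043] yaw 20.01 tilt [ 0.0004 -0.0001] F [ 0.1 -0.7 -4.1] open 0.0108 q [-0.13  0.93  0.12  1.47 -0.14  0.75  0.4 ]
-> shift mm [0.1 0.1 0.3] turn deg 0.01
```

View pics/s8.png

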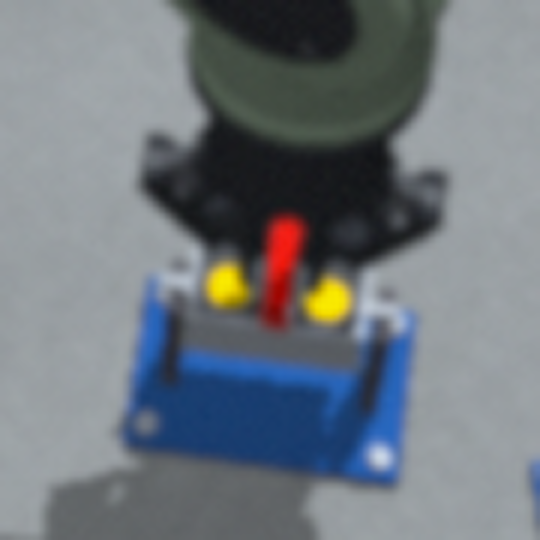

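Bucket came up with its full weight (-4 N) and level. Raise straight, then carry.

>>> apply_moves --steps '[[[0.0, 0, 0, -0.015, 0], [0.0, 0, 0, -0.035, 0], [0.0, 0, 0, -0.06, 0], [0.0, 0, 0, -0.085, 0], [0.0, 0, 0, -0.095, 0]]]'

```text
time_s: 12.25
position: [0.6148, 0.0112, 0.2008]
orientation: [0.0, 0.985, 0.174, 0.001]
contact_force: [0.3, 0.2, -4.6]
opening: 0.0108
```

```bash
python3 -c "
from h import *
plan(.4445,.324,.2,60.4)"
```

```text
t 12.25 pos [0.6148 0.0112 0.2008] yaw 20.01 tilt [ 0.0025 -0.    ] F [ 0.3  0.2 -4.6] open 0.0108 q [-0.14  0.81  0.15  1.38 -0.13  0.96  0.39]
-> shift mm [ -53.  -352.2    0.4] turn deg -40.39
```

>>> apply_moves --steps '[[[0.0, -0.002, -0.01, 0, -2], [0.0, -0.005, -0.03, 0, -5], [0.0, -0.009, -0.06, 0, -9], [0.0, -0.014, -0.09, 0, -13], [0.0, -0.018, -0.12, 0, -17]]]'

```text
time_s: 12.75
position: [0.5544, 0.1194, 0.1974]
orientation: [-0.0, 0.947, 0.32, -0.001]
contact_force: [1.3, -0.3, -3.8]
opening: 0.0105
```

```bash
python3 -c "
from h import *
plan(.4445,.324,.2,60.4)"
```

```text
t 12.75 pos [0.5544 0.1194 0.1974] yaw 37.31 tilt [-0.0021 -0.0001] F [ 1.3 -0.3 -3.8] open 0.0105 q [-0.31  0.74  0.07  1.56 -0.07  0.85  0.45]
-> shift mm [  36.6 -229.4   -2.4] turn deg -23.09
```

>>> apply_moves --steps '[[[0.0, 0.004, -0.03, -0.002, -3], [0.0, 0.009, -0.06, -0.002, -7], [0.0, 0.014, -0.09, -0.002, -11], [0.0, 0.019, -0.12, -0.002, -15], [0.0, 0.024, -0.15, -0.002, -18]]]'

```text
time_s: 13.25
position: [0.4833, 0.2534, 0.1995]
orientation: [-0.0, 0.886, 0.464, -0.001]
contact_force: [0.3, -0.3, -4.4]
opening: 0.0106
```

>>> apply_moves --steps '[[[0.0, -0.003, -0.026, 0, -2], [0.0, -0.006, -0.048, 0, -4], [0.0, -0.009, -0.066, 0, -5], [0.0, -0.012, -0.079, 0, -5], [0.0, -0.012, -0.079, 0, -5]]]'

```text
time_s: 13.75
position: [0.4115, 0.2883, 0.2002]
orientation: [-0.0, 0.865, 0.501, -0.001]
contact_force: [0.1, -0.2, -4.3]
opening: 0.0107
```

```bash
python3 -c "
from h import *
plan(.4445,.324,.15,60.4)
snap('scene','s9.png',220,40,140,140,5)"
```

```text
t 13.75 pos [0.4115 0.2883 0.2002] yaw 60.16 tilt [-0.0017 -0.0004] F [ 0.1 -0.2 -4.3] open 0.0107 q [-0.67  0.64 -0.    1.79 -0.    0.71  0.38]
-> shift mm [47.4 10.9 50.2] turn deg -0.24
```

View pics/s9.png

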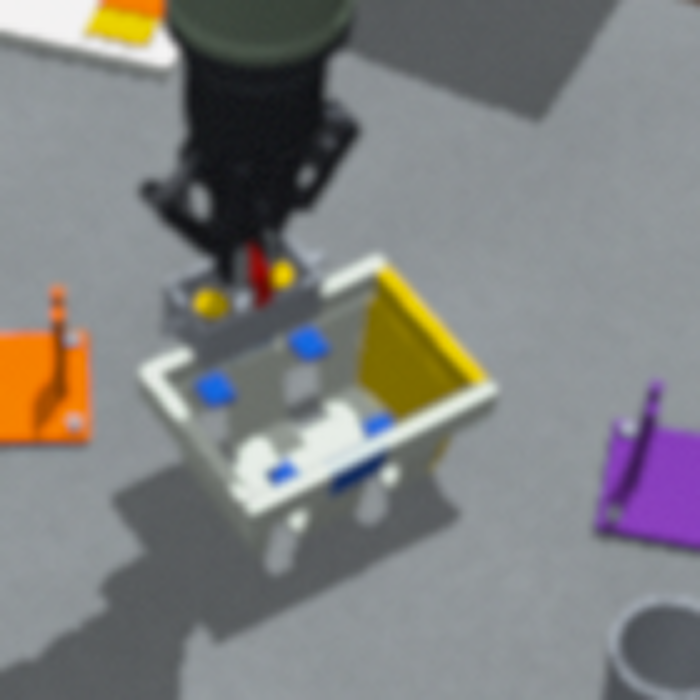

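```bash
python3 -c "
from h import *
b=np.array([back('scene',un(u,220,40,5),.09) for u in[(380,255),(497,388),(250,515),(140,372)]])
x=b[0]+b[1]-b[2]-b[3];print(b.mean(0),np.degrees(np.arctan2(x[1],x[0])),[np.linalg.norm(b[i]-b[i-1]).round(4) for i in range(4)])
"
```

```text
[0.44383904 0.32309159 0.09      ] 61.13003456989 [np.float64(0.179), np.float64(0.1269), np.float64(0.1801), np.float64(0.127)]
```

>>> apply_moves --steps '[[[0.0, 0.015, 0.003, 0, 0], [0.0, 0.032, 0.007, 0, 0], [0.0, 0.047, 0.0105, 0, -0.3], [0.0, 0.047, 0.0105, 0, -0.3], [0.0, 0.047, 0.0105, 0, -0.3]]]'

```text
time_s: 14.3
position: [0.4461, 0.3222, 0.2003]
orientation: [0.0, 0.865, 0.502, -0.0]
contact_force: [1.1, -0.8, -3.9]
opening: 0.0105
```

```bash
python3 -c "
from h import *
plan(.4445,.3237,.11,60.4)
snap('scene','s10.png',220,40,140,140,5)
snap('top','t10.png',90,160,140,120,5)"
```

```text
t 14.3 pos [0.4461 0.3222 0.2003] yaw 60.27 tilt [-0.0006 -0.0009] F [ 1.1 -0.8 -3.9] open 0.0105 q [-0.68  0.71  0.    1.62 -0.    0.81  0.37]
-> shift mm [ 0.5 -2.1 90.3] turn deg -0.13
```

View pics/s10.png

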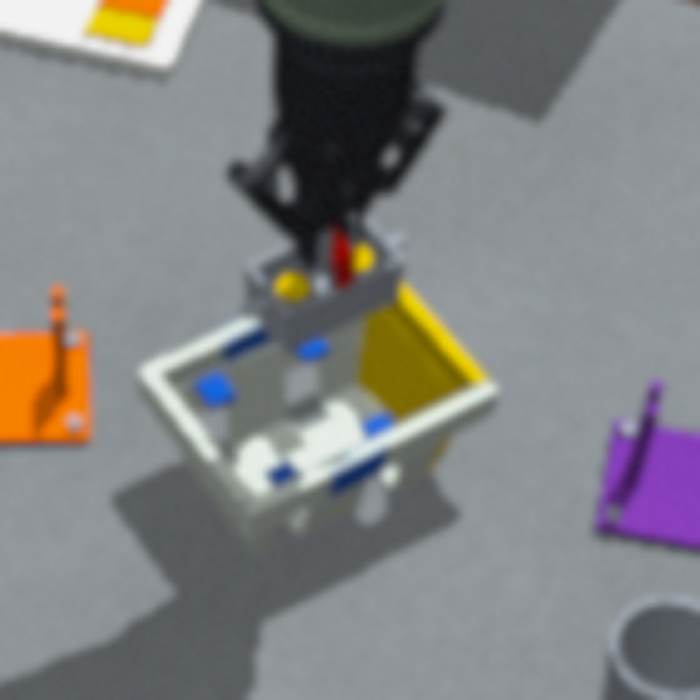

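View pics/t10.png

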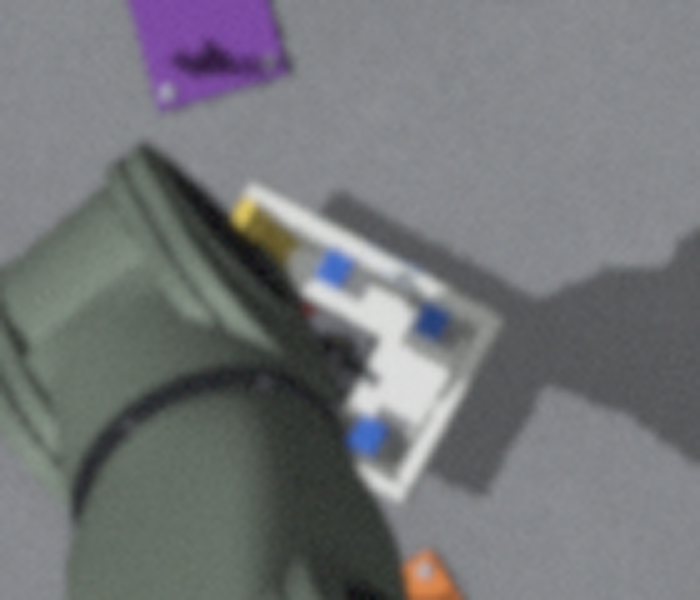

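Bucket is held level above the tray, aligned with it. Lowering in stages.

>>> apply_moves --steps '[[[0.0, 0.0005, -0.002, 0.015, -0.1], [0.0, 0.0005, -0.002, 0.04, -0.1], [0.0, 0.0005, -0.002, 0.065, -0.1], [0.0, 0.0005, -0.002, 0.08, -0.1], [0.0, 0.0005, -0.002, 0.08, -0.1]]]'

```text
time_s: 14.9
position: [0.4438, 0.3235, 0.1194]
orientation: [0.0, 0.864, 0.503, -0.001]
contact_force: [0.4, 0.1, -4.4]
opening: 0.0106
```

```bash
python3 -c "
from h import *
plan(.4443,.3237,.0404,60.4)
snap('scene','s11.png',220,40,140,140,5)"
```

```text
t 14.9 pos [0.4438 0.3235 0.1194] yaw 60.39 tilt [-0.0022 -0.002 ] F [ 0.4  0.1 -4.4] open 0.0106 q [-0.69  0.83 -0.    1.71  0.    0.61  0.36]
-> shift mm [ 0.6  0.4 79. ] turn deg -0.01
```

View pics/s11.png

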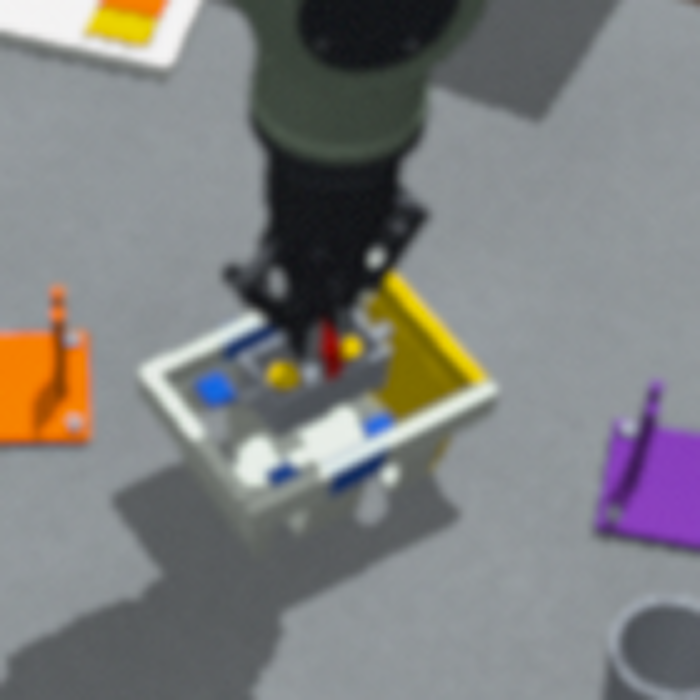

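>>> apply_moves --steps '[[[0.0, 0, 0, 0.01, 0], [0.0, 0, 0, 0.02, 0], [0.0, 0, 0, 0.03, 0], [0.0, 0, 0, 0.035, 0]]]'

```text
time_s: 15.35
position: [0.4443, 0.3242, 0.0848]
orientation: [0.0, 0.864, 0.503, -0.001]
contact_force: [-0.1, 0.5, -5.0]
opening: 0.0105
```

>>> apply_moves --steps '[[[0.0, 0, 0, 0.01, 0], [0.0, 0, 0, 0.02, 0], [0.0, 0, 0, 0.03, 0], [0.0, 0, 0, 0.036, 0], [0.0, 0, 0, 0.036, 0]]]'

```text
time_s: 15.85
position: [0.4443, 0.3241, 0.0489]
orientation: [0.0, 0.864, 0.503, -0.001]
contact_force: [0.3, 0.4, -3.8]
opening: 0.0107
```

```bash
python3 -c "
from h import *
plan(.4443,.3237,.0404,60.4)
snap('scene','s12.png',220,40,140,140,5)"
```

```text
t 15.85 pos [0.4443 0.3241 0.0489] yaw 60.4 tilt [-0.001  -0.0009] F [ 0.3  0.4 -3.8] open 0.0107 q [-0.69  0.94 -0.    1.74  0.01  0.46  0.36]
-> shift mm [-0.3  0.2  8.5] turn deg 0.0
```

View pics/s12.png

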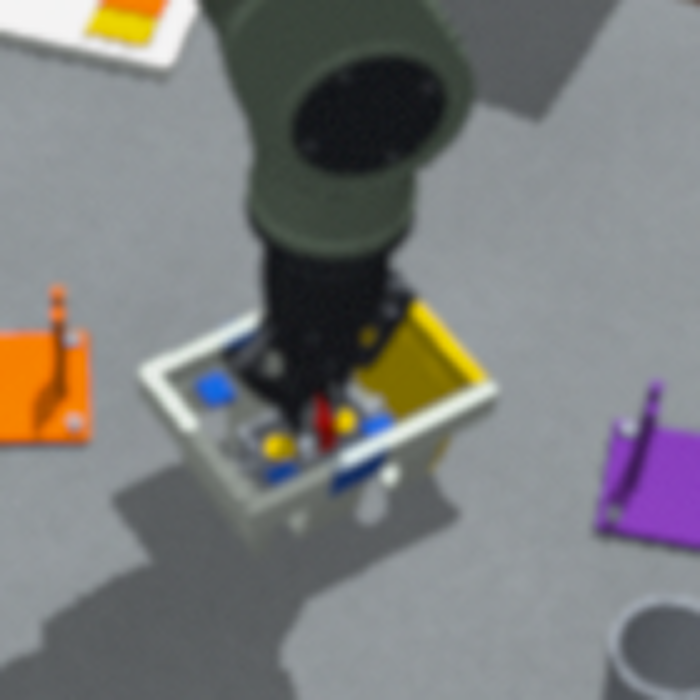

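>>> apply_moves --steps '[[[0.0, 0, 0, 0.004, 0], [0.0, 0, 0, 0.006, 0], [0.0, 0, 0, 0.007, 0], [0.0, 0, 0, 0.007, 0]]]'

```text
time_s: 16.3
position: [0.4445, 0.3244, 0.0428]
orientation: [0.0, 0.864, 0.503, -0.0]
contact_force: [-0.2, -0.1, -4.0]
opening: 0.0106
```

>>> apply_moves --steps '[[[0.0, 0, 0, 0.001, 0], [0.0, 0, 0, 0.002, 0], [0.0, 0, 0, 0.002, 0]]]'

```text
time_s: 16.6
position: [0.4445, 0.3243, 0.0407]
orientation: [0.0, 0.864, 0.503, -0.0]
contact_force: [-0.7, 0.3, -3.0]
opening: 0.0108
```

>>> apply_moves --steps '[[[0.0, 0, 0, 0.001, 0], [0.0, 0, 0, 0.001, 0]]]'

```text
time_s: 16.8
position: [0.4446, 0.3244, 0.0406]
orientation: [0.0, 0.864, 0.503, 0.0]
contact_force: [-4.0, -2.8, 13.1]
opening: 0.0107
```

Contact with the floor. Release and withdraw.

>>> apply_moves --steps '[[[0.0, 0, 0, -0.001, 0], [0.018, 0, 0, -0.001, 0], [0.03, 0, 0, -0.001, 0], [0.03, 0, 0, -0.001, 0], [0.03, 0, 0, -0.001, 0]]]'

```text
time_s: 17.3
position: [0.4446, 0.3244, 0.0408]
orientation: [0.0, 0.864, 0.503, 0.0]
contact_force: [-0.1, 0.3, 0.7]
opening: 0.0299
```

>>> apply_moves --steps '[[[0.03, 0, 0, -0.01, 0], [0.03, 0, 0, -0.03, 0], [0.03, 0, 0, -0.065, 0], [0.03, 0, 0, -0.11, 0], [0.03, 0, 0, -0.155, 0]]]'

```text
time_s: 17.8
position: [0.4442, 0.3241, 0.1982]
orientation: [0.0, 0.864, 0.503, -0.0]
contact_force: [0.8, 1.1, 0.2]
opening: 0.03
```

>>> apply_moves --steps '[[[0.03, -0.01, 0.03, -0.03, 0], [0.03, -0.02, 0.07, -0.03, 0], [0.03, -0.03, 0.11, -0.03, 0], [0.03, -0.03, 0.15, -0.03, 0], [0.03, -0.03, 0.19, -0.03, 0]]]'

```text
time_s: 18.3
position: [0.5961, 0.2032, 0.227]
orientation: [0.0, 0.864, 0.503, 0.0]
contact_force: [0.8, 0.0, -0.3]
opening: 0.0296
```

```bash
python3 -c "
from h import *
plan(.4378,-.3230,.23,-29.8)
snap('scene','s13.png',220,40,140,120,5)
snap('top','t13.png',90,170,120,100,6);snap('top','t13b.png',290,140,140,120,5)"
```

```text
t 18.3 pos [0.5961 0.2032 0.227 ] yaw 60.39 tilt [0.0006 0.0002] F [ 0.8  0.  -0.3] open 0.0296 q [-0.37  0.8  -0.02  1.27  0.02  1.07  0.66]
-> shift mm [-535.7  122.3   -3.2] turn deg 90.19
```

View pics/s13.png

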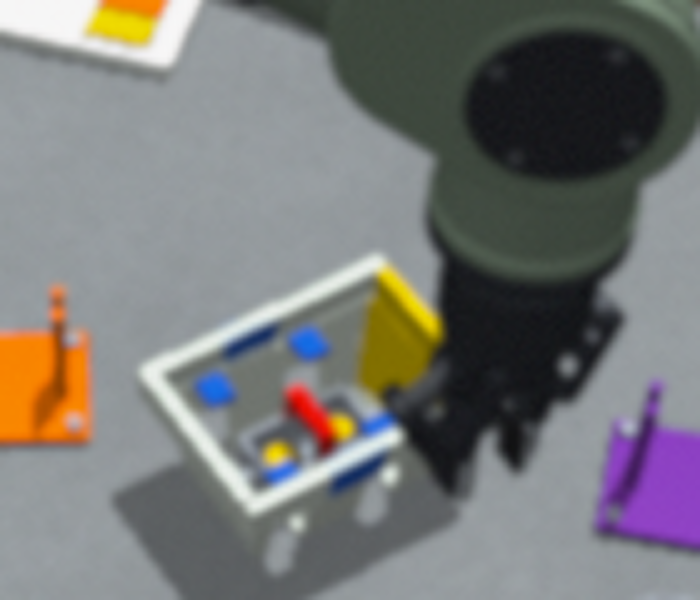

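View pics/t13.png

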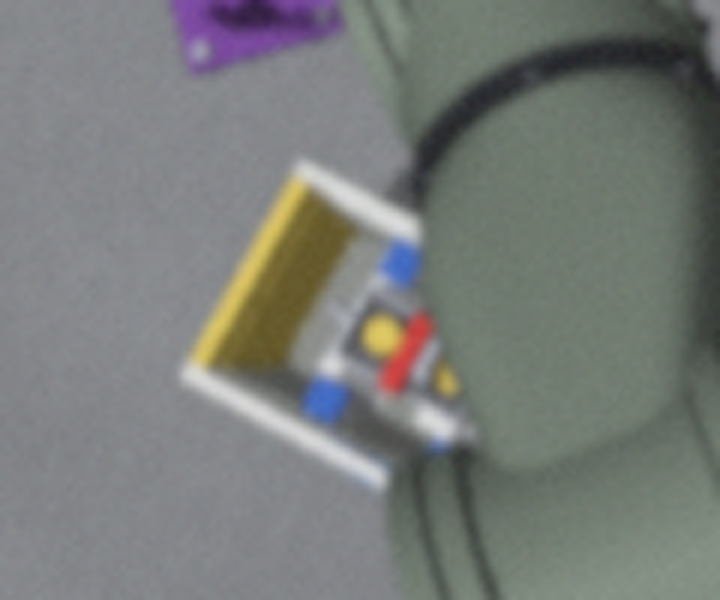

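View pics/t13b.png

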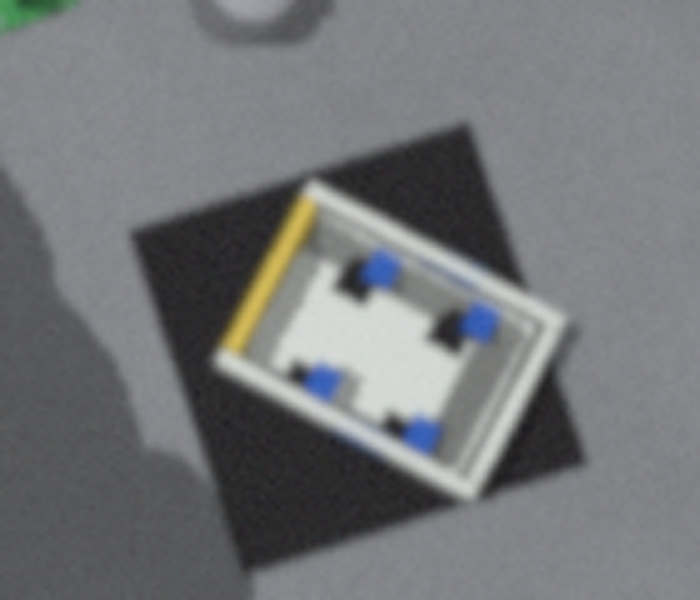

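Bucket stands flat between the ledges, lower tray unmoved (same corner pixels as before). Now the upper tray's pose.

```bash
python3 -c "
from h import *
b=np.array([back('top',un(u,290,140,5),.093) for u in[(310,178),(217,360),(470,500),(568,318)]])
x=b[0]+b[1]-b[2]-b[3];th=np.arctan2(x[1],x[0]);c=b.mean(0);print(c,np.degrees(th),[np.linalg.norm(b[i]-b[i-1]).round(4) for i in range(4)])
print(c[0]+np.cos(th)*-.013-np.sin(th)*.06,c[1]+np.sin(th)*-.013+np.cos(th)*.06)
"
```

```text
[ 0.49493743 -0.33877562  0.093     ] 59.844595566133194 [np.float64(0.1816), np.float64(0.1289), np.float64(0.1777), np.float64(0.1297)]
0.436526954686247 -0.31987544894769726
```

>>> apply_moves --steps '[[[0.05, -0.045, 0.01, 0, 8], [0.05, -0.09, 0.015, 0, 16], [0.05, -0.135, 0.015, 0, 24], [0.05, -0.18, 0.01, 0, 32], [0.05, -0.225, 0.0, 0, 40]]]'

```text
time_s: 18.95
position: [0.4823, 0.008, 0.2265]
orientation: [-0.0, 0.985, 0.174, 0.0]
contact_force: [1.6, -1.1, -1.0]
opening: 0.0501
```

```bash
python3 -c "
from h import *
plan(.4378,-.3230,.22,-29.8)"
```

```text
t 18.95 pos [0.4823 0.008  0.2265] yaw 20.09 tilt [0.0008 0.0003] F [ 1.6 -1.1 -1. ] open 0.0501 q [-0.17  0.58  0.15  1.82 -0.12  0.74  0.39]
-> shift mm [-155.5  295.5    6.4] turn deg 49.89
```

>>> apply_moves --steps '[[[0.05, -0.02, 0.045, 0, 8.5], [0.05, -0.04, 0.09, 0, 17], [0.05, -0.062, 0.132, 0, 25.5], [0.05, -0.085, 0.174, 0, 34], [0.05, -0.11, 0.215, 0, 42.5]]]'

```text
time_s: 19.45
position: [0.4553, -0.2319, 0.2267]
orientation: [-0.0, 0.981, -0.194, 0.001]
contact_force: [0.9, -0.6, -0.6]
opening: 0.05
```

>>> apply_moves --steps '[[[0.05, 0.01, 0.045, 0, 7.4], [0.05, 0.022, 0.089, 0, 7.4], [0.05, 0.022, 0.089, 0, 7.4], [0.05, 0.022, 0.089, 0, 7.4]]]'

```text
time_s: 19.85
position: [0.4424, -0.3215, 0.2262]
orientation: [-0.0, 0.967, -0.255, 0.0]
contact_force: [0.9, 0.7, 0.4]
opening: 0.0502
```

```bash
python3 -c "
from h import *
plan(.4376,-.3225,.12,-29.8)"
```

```text
t 19.85 pos [ 0.4424 -0.3215  0.2262] yaw -29.53 tilt [0.0004 0.0006] F [0.9 0.7 0.4] open 0.0502 q [ 0.39  0.7   0.35  1.6  -0.29  0.89  0.33]
-> shift mm [ -3.7   3.4 106.2] turn deg 0.27
```

>>> apply_moves --steps '[[[0.05, -0.0037, 0.0034, 0.03, 0.3], [0.05, -0.0037, 0.0034, 0.07, 0.3], [0.05, -0.0037, 0.0034, 0.1, 0.3], [0.05, -0.0037, 0.0034, 0.106, 0.3], [0.05, -0.0037, 0.0034, 0.106, 0.3]]]'

```text
time_s: 20.35
position: [0.4382, -0.3219, 0.1203]
orientation: [-0.0, 0.967, -0.256, -0.0]
contact_force: [1.3, -0.5, 0.5]
opening: 0.0501
```

```bash
python3 -c "
from h import *
plan(.4376,-.3225,.0715,-29.8)
snap('scene','s14.png',80,200,180,160,4)"
```

```text
t 20.35 pos [ 0.4382 -0.3219  0.1203] yaw -29.71 tilt [-0.0003  0.0006] F [ 1.3 -0.5  0.5] open 0.0501 q [ 0.43  0.84  0.27  1.73 -0.35  0.62  0.39]
-> shift mm [-0.2  0.8 48.8] turn deg 0.09
```

View pics/s14.png

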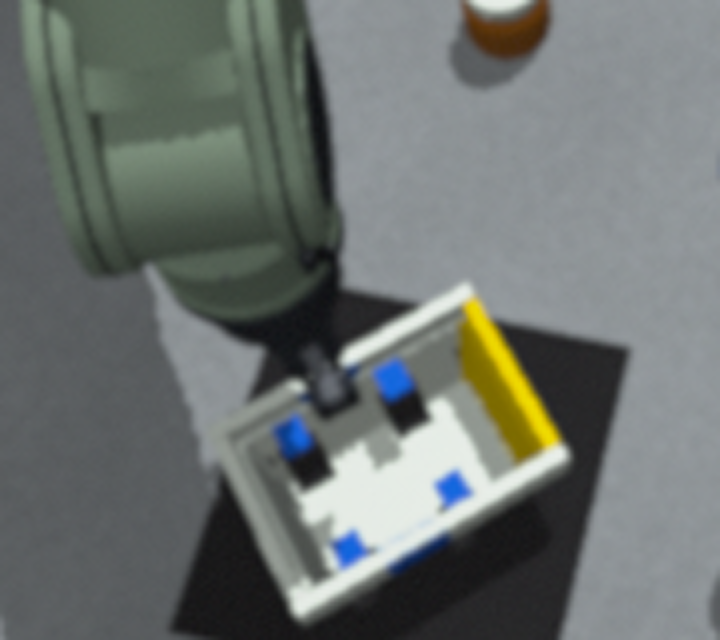

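Straddling the band between the two ledges. Down, grip, lift.

>>> apply_moves --steps '[[[0.05, 0, 0.0008, 0.02, 0], [0.05, 0, 0.0008, 0.04, 0], [0.05, 0, 0.0008, 0.048, 0], [0.05, 0, 0.0008, 0.048, 0]]]'

```text
time_s: 20.8
position: [0.4376, -0.3235, 0.0724]
orientation: [0.0, 0.966, -0.257, 0.0]
contact_force: [-0.1, -0.5, 0.7]
opening: 0.0503
```

>>> apply_moves --steps '[[[0.0, 0, 0, 0, 0], [0.0, 0, 0, 0, 0], [0.0, 0, 0, 0, 0], [0.0, 0, 0, 0, 0], [0.0, 0, 0, 0, 0]]]' --newtons 60

```text
time_s: 21.3
position: [0.4376, -0.3237, 0.0728]
orientation: [0.0, 0.966, -0.257, 0.0]
contact_force: [-2.7, 1.1, 12.0]
opening: 0.0084
```

>>> apply_moves --steps '[[[0.0, 0, 0, 0, 0], [0.0, 0, 0, -0.003, 0], [0.0, 0, 0, -0.01, 0], [0.0, 0, 0, -0.02, 0], [0.0, 0, 0, -0.02, 0]]]'

```text
time_s: 21.8
position: [0.4378, -0.324, 0.0934]
orientation: [0.0, 0.966, -0.257, 0.001]
contact_force: [-0.7, 0.3, -2.0]
opening: 0.0087
```

>>> apply_moves --steps '[[[0.0, 0, 0, -0.02, 0], [0.0, 0, 0, -0.05, 0], [0.0, 0, 0, -0.09, 0], [0.0, 0, 0, -0.13, 0], [0.0, 0, 0, -0.15, 0]]]'

```text
time_s: 22.3
position: [0.4377, -0.324, 0.2451]
orientation: [0.001, 0.966, -0.257, 0.001]
contact_force: [0.3, -0.0, -2.5]
opening: 0.0087
```

```bash
python3 -c "
from h import *
plan(.53,0,.243,60)
snap('scene','s15.png',80,160,180,160,4);snap('top','t15.png',290,130,150,130,5)"
```

```text
t 22.3 pos [ 0.4377 -0.324   0.2451] yaw -29.8 tilt [ 0.0025 -0.0021] F [ 0.3 -0.  -2.5] open 0.0087 q [ 0.39  0.67  0.36  1.59 -0.28  0.93  0.33]
-> shift mm [ -80.9 -327.1    1.6] turn deg -89.8
```

View pics/s15.png

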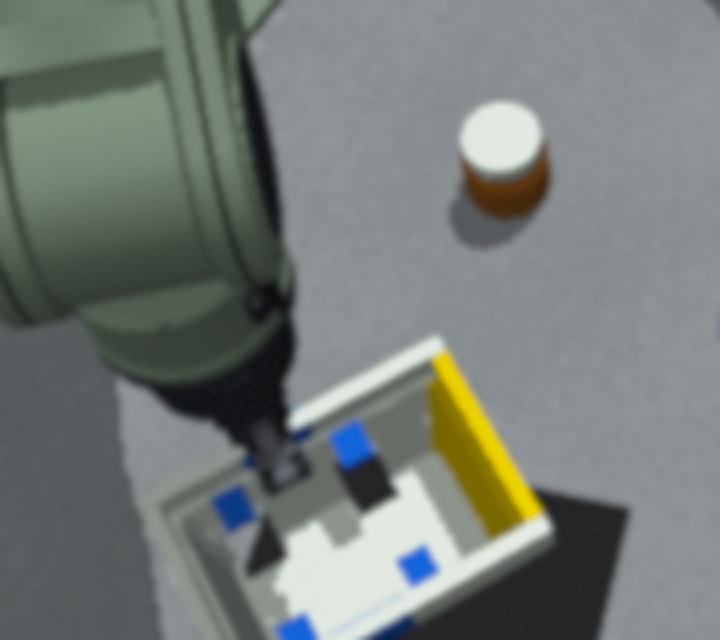

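View pics/t15.png

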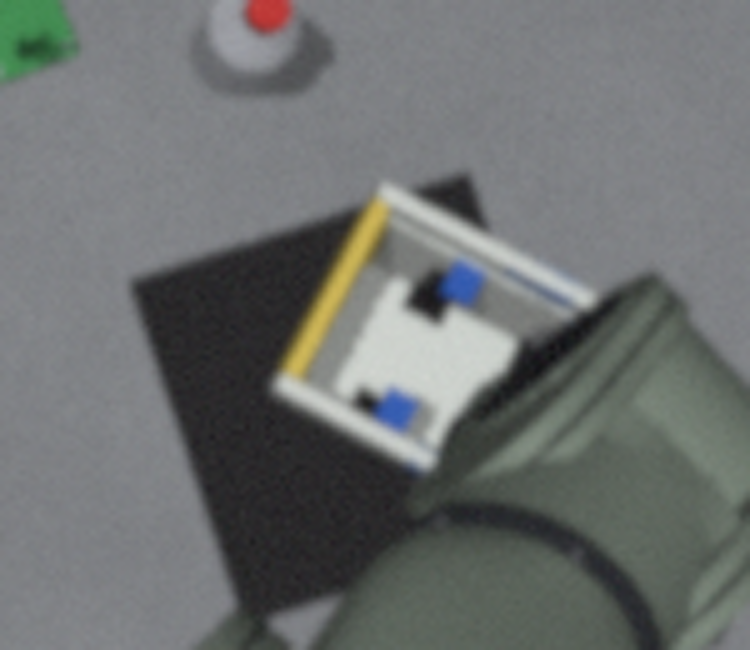

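```bash
cat >> h.py <<'E'
def tri(ut,us):
    Ms=[np.array(P[n]["R"]) for n in("top","scene")]
    Pm=[np.array([[P[n]["fx"],0,P[n]["cx"]],[0,P[n]["fy"],P[n]["cy"]],[0,0,1]])@np.c_[P[n]["R"],P[n]["t"]] for n in("top","scene")]
    X=cv2.triangulatePoints(Pm[0],Pm[1],np.array(ut,float).reshape(2,1),np.array(us,float).reshape(2,1)).ravel(); return X[:3]/X[3]
E
python3 -c "
from h import *
L=tri(un((275,385),290,130,5),un((438,340),80,160,4));Rr=tri(un((382,185),290,130,5),un((552,525),80,160,4))
print(L,Rr,np.linalg.norm(L-Rr), np.degrees(np.arctan2(*(L-Rr)[[1,0]])))"
```

```text
[ 0.48685031 -0.23300431  0.26107999] [ 0.59672716 -0.29452617  0.26548244] 0.12600492505737843 150.75481347660795
```

Held level (rim corners 0.261/0.265). Carry back over an arc and turn half round.

>>> apply_moves --steps '[[[0.0, -0.001, -0.012, 0, -2], [0.0, -0.003, -0.035, 0, -6], [0.0, -0.006, -0.065, 0, -12], [0.0, -0.01, -0.1, 0, -18], [0.0, -0.015, -0.135, 0, -24]]]'

```text
time_s: 22.9
position: [0.4916, -0.1967, 0.2405]
orientation: [-0.0, 0.999, -0.047, -0.001]
contact_force: [0.5, 0.5, -2.0]
opening: 0.0086
```

```bash
python3 -c "
from h import *
plan(.53,0,.243,40)"
```

```text
t 22.9 pos [ 0.4916 -0.1967  0.2405] yaw -5.44 tilt [-0.0018  0.001 ] F [ 0.5  0.5 -2. ] open 0.0086 q [ 0.18  0.64  0.26  1.64 -0.2   0.89  0.42]
-> shift mm [  19.6 -199.5   -2.4] turn deg -45.44
```

>>> apply_moves --steps '[[[0.0, 0.004, -0.036, -0.002, -7], [0.0, 0.008, -0.074, -0.003, -14], [0.0, 0.012, -0.114, -0.003, -22], [0.0, 0.016, -0.154, -0.003, -30], [0.0, 0.018, -0.19, -0.003, -38]]]'

```text
time_s: 23.4
position: [0.5282, -0.0087, 0.2436]
orientation: [-0.001, 0.96, 0.282, -0.001]
contact_force: [-0.3, -0.5, -1.9]
opening: 0.0085
```

```bash
python3 -c "
from h import *
plan(.53,.17,.243,90)"
```

```text
t 23.4 pos [ 0.5282 -0.0087  0.2436] yaw 32.71 tilt [-0.0019  0.0007] F [-0.3 -0.5 -1.9] open 0.0085 q [-0.09  0.62  0.09  1.64 -0.07  0.89  0.59]
-> shift mm [  98.1 -149.4    0.7] turn deg -57.29
```

>>> apply_moves --steps '[[[0.0, 0.018, -0.03, 0, -8], [0.0, 0.037, -0.06, 0, -16], [0.0, 0.057, -0.09, 0, -24], [0.0, 0.075, -0.12, 0, -32], [0.0, 0.095, -0.145, 0, -40]]]'

```text
time_s: 23.9
position: [0.5303, 0.1643, 0.2436]
orientation: [-0.001, 0.805, 0.593, -0.001]
contact_force: [-0.4, -1.8, -2.2]
opening: 0.0087
```

```bash
python3 -c "
from h import *
plan(.5029,.3067,.243,150.2)"
```

```text
t 23.9 pos [0.5303 0.1643 0.2436] yaw 72.72 tilt [-0.0023  0.0003] F [-0.4 -1.8 -2.2] open 0.0087 q [-0.3   0.66 -0.1   1.54  0.08  0.95  0.84]
-> shift mm [127.9 -68.5   0.7] turn deg -77.48
```

>>> apply_moves --steps '[[[0.0, 0.02, -0.011, -0.005, -8], [0.0, 0.04, -0.022, -0.01, -16], [0.0, 0.06, -0.033, -0.01, -24], [0.0, 0.08, -0.043, -0.01, -32], [0.0, 0.1, -0.053, -0.01, -40]]]'

```text
time_s: 24.4
position: [0.5105, 0.2746, 0.2535]
orientation: [-0.001, 0.554, 0.832, -0.001]
contact_force: [0.2, 0.4, -2.8]
opening: 0.0091
```

>>> apply_moves --steps '[[[0.0, 0.01, 0.006, 0, -8], [0.0, 0.014, 0.012, 0, -16], [0.0, 0.014, 0.015, 0, -24], [0.0, 0.014, 0.015, 0, -31], [0.0, 0.014, 0.015, 0, -36]]]'

```text
time_s: 24.9
position: [0.5193, 0.2924, 0.2533]
orientation: [-0.001, 0.27, 0.963, -0.0]
contact_force: [-0.0, 0.1, -2.8]
opening: 0.0084
```

```bash
python3 -c "
from h import *
plan(.5029,.3067,.243,150.2)"
```

```text
t 24.9 pos [0.5193 0.2924 0.2533] yaw 148.66 tilt [-0.0024  0.    ] F [-0.   0.1 -2.8] open 0.0084 q [-0.35  0.75 -0.47  1.36  0.35  1.12  1.74]
-> shift mm [21.5  3.7 10.4] turn deg -1.54
```

>>> apply_moves --steps '[[[0.0, 0.008, 0.0015, 0, -1], [0.0, 0.017, 0.003, 0.005, -1.5], [0.0, 0.0215, 0.0037, 0.015, -1.5], [0.0, 0.0215, 0.0037, 0.025, -1.5], [0.0, 0.0215, 0.0037, 0.025, -1.5]]]'

```text
time_s: 25.4
position: [0.5034, 0.3057, 0.2281]
orientation: [-0.001, 0.261, 0.965, -0.001]
contact_force: [-0.6, -0.5, -1.6]
opening: 0.009
```

```bash
python3 -c "
from h import *
plan(.5029,.3067,.16,150.2)
snap('scene','s16.png',220,20,150,150,4);snap('top','t16.png',90,150,150,130,5)"
```

```text
t 25.4 pos [0.5034 0.3057 0.2281] yaw 149.69 tilt [-0.0019 -0.0017] F [-0.6 -0.5 -1.6] open 0.009 q [-0.38  0.76 -0.46  1.42  0.36  1.04  1.7 ]
-> shift mm [ 0.9  0.8 68.1] turn deg -0.51
```

View pics/s16.png

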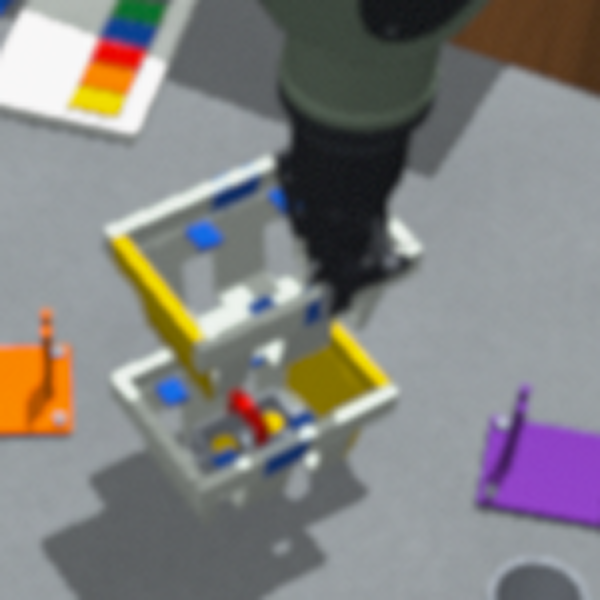

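View pics/t16.png

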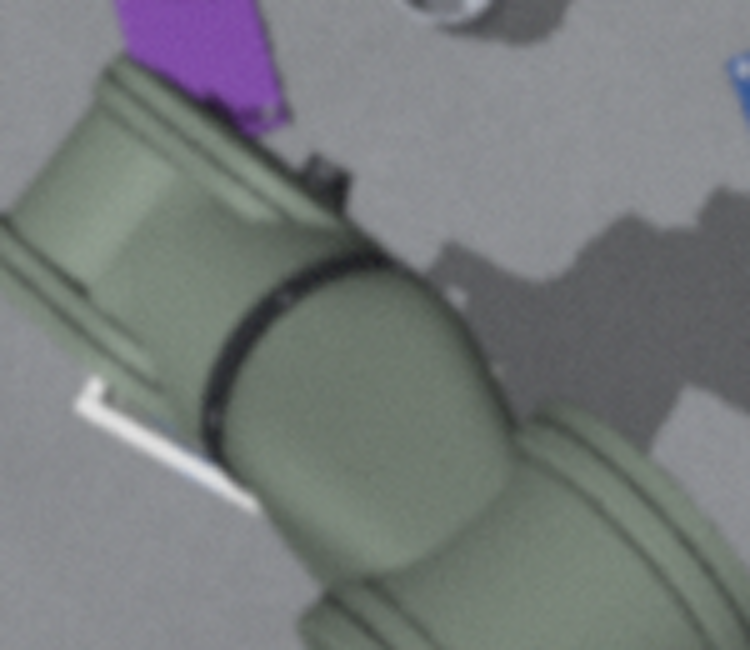

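```bash
python3 -c "
from h import *
b=[back('scene',un(u,220,20,4),.248) for u in[(107,232),(197,362),(424,248)]];print(np.round(b,4))
print('centre',((b[0]+b[2])/2).round(4) if 0 else '', )
# corners: b0 & b2 diagonal? order
for i in range(3):
  for j in range(i): print(i,j,np.linalg.norm(b[i]-b[j]).round(4))
print('exp',[proj('scene',[.4443+sx*.09*.4955-sy*.065*.8686,.3237+sx*.09*.8686+sy*.065*.4955,.248]) for sx in(-1,1) for sy in(-1,1)])
print([un(u,220,20,4) for u in[(107,232),(197,362),(424,248)]])
l=[back('scene',un(u,220,20,4),.09) for u in[(398,390),(200,490),(110,380)]];print(np.round((l[0]+l[2])/2,4))
"
```

```text
[[0.3455 0.2728 0.248 ]
 [0.4549 0.2001 0.248 ]
 [0.5441 0.3653 0.248 ]]
centre 
1 0 0.1314
2 0 0.2191
2 1 0.1877
exp [array([271.61713608, 106.93209944]), array([246.53957204,  76.19854199]), array([326.70257556,  80.77066268]), array([300.20041731,  52.17453058])]
[[246.375, 77.625], [268.875, 110.125], [325.625, 81.625]]
[0.444  0.3221 0.09  ]
```

>>> apply_moves --steps '[[[0.0, 0.001, 0, 0.015, -0.5], [0.0, 0.0016, -0.0003, 0.035, -0.5], [0.0, 0.0016, -0.0003, 0.055, -0.5], [0.0, 0.0016, -0.0003, 0.065, -0.5], [0.0, 0.0016, -0.0003, 0.065, -0.5]]]'

```text
time_s: 26.0
position: [0.5023, 0.3063, 0.1642]
orientation: [-0.0, 0.257, 0.966, -0.001]
contact_force: [0.1, -0.6, -1.0]
opening: 0.0085
```

```bash
python3 -c "
from h import *
plan(.5029,.3077,.14,150.2)
snap('scene','s17.png',220,20,140,140,5)"
```

```text
t 26.0 pos [0.5023 0.3063 0.1642] yaw 150.19 tilt [-0.0011 -0.0008] F [ 0.1 -0.6 -1. ] open 0.0085 q [-0.39  0.83 -0.43  1.51  0.41  0.89  1.66]
-> shift mm [ 0.2  1.5 24.2] turn deg -0.01
```

View pics/s17.png

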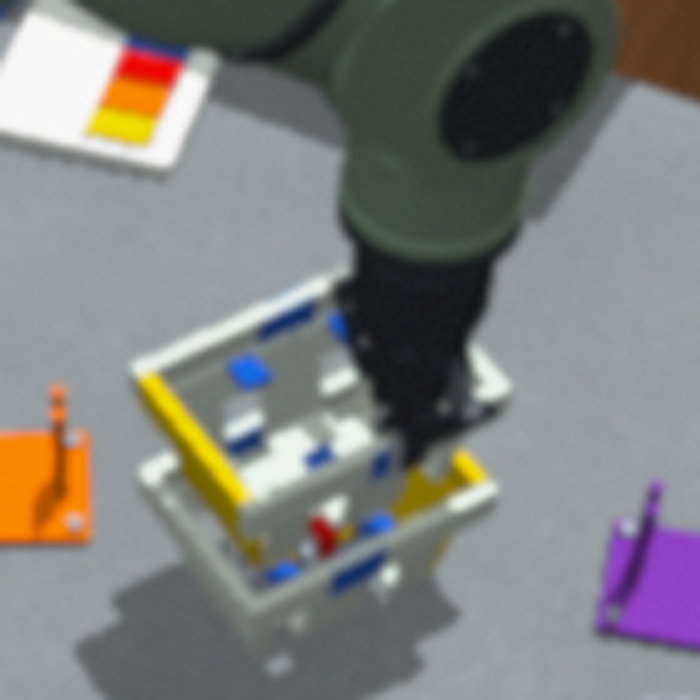

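```bash
python3 -c "
from h import *
for z,q in((.184,[(133,370),(512,386)]),(.09,[(140,475),(498,488)])):
  b=[back('scene',un(u,220,20,5),z) for u in q];print(np.round(b,4),((b[0]+b[1])/2).round(4),np.linalg.norm(b[0]-b[1]).round(4))
"
```

```text
[[0.3443 0.272  0.184 ]
 [0.5413 0.3668 0.184 ]] [0.4428 0.3194 0.184 ] 0.2185
[[0.3466 0.2741 0.09  ]
 [0.543  0.3709 0.09  ]] [0.4448 0.3225 0.09  ] 0.219
```

Upper is about 2–3 mm off the lower's centre; correct that while lowering.

```bash
python3 -c "
from h import *
plan(.5038,.3088,.14,150.2)"
```

```text
t 26.05 pos [0.5026 0.3066 0.1651] yaw 150.19 tilt [-0.0001 -0.    ] F [ 0.2 -0.  -1.8] open 0.0083 q [-0.39  0.83 -0.44  1.51  0.41  0.89  1.66]
-> shift mm [ 0.   2.5 25.1] turn deg -0.01
```

>>> apply_moves --steps '[[[0.0, 0, 0.0025, 0.003, 0], [0.0, 0, 0.0025, 0.008, 0], [0.0, 0, 0.0025, 0.013, 0], [0.0, 0, 0.0025, 0.018, 0], [0.0, 0, 0.0025, 0.018, 0]]]'

```text
time_s: 26.55
position: [0.5034, 0.3085, 0.1461]
orientation: [-0.0, 0.257, 0.966, -0.0]
contact_force: [0.1, -0.5, -2.3]
opening: 0.0084
```

>>> apply_moves --steps '[[[0.0, 0, 0, 0.002, 0], [0.0, 0, 0, 0.004, 0], [0.0, 0, 0, 0.005, 0], [0.0, 0, 0, 0.005, 0]]]'

```text
time_s: 26.95
position: [0.5036, 0.3087, 0.1418]
orientation: [-0.0, 0.257, 0.966, -0.0]
contact_force: [-1.4, 0.5, -2.9]
opening: 0.0087
```

>>> apply_moves --steps '[[[0.0, 0, 0, 0.001, 0], [0.0, 0, 0, 0.002, 0], [0.0, 0, 0, 0.002, 0]]]'

```text
time_s: 27.25
position: [0.5038, 0.3088, 0.1399]
orientation: [0.0, 0.257, 0.966, 0.0]
contact_force: [0.8, -0.1, -0.2]
opening: 0.0083
```

>>> apply_moves --steps '[[[0.0, 0, 0, 0.001, 0], [0.0, 0, 0, 0.001, 0]]]'

```text
time_s: 27.45
position: [0.5041, 0.3087, 0.1398]
orientation: [0.001, 0.257, 0.966, 0.0]
contact_force: [-0.7, -3.2, 14.5]
opening: 0.0088
```

```bash
python3 -c "
from h import *
plan(.5038,.3088,.14,150.2)
snap('scene','s18.png',220,20,140,140,5)"
```

```text
t 27.45 pos [0.5041 0.3087 0.1398] yaw 150.19 tilt [0.0014 0.0003] F [-0.7 -3.2 14.5] open 0.0088 q [-0.4   0.87 -0.42  1.53  0.43  0.84  1.64]
-> shift mm [ 0.3 -0.1 -0.2] turn deg -0.01
```

View pics/s18.png

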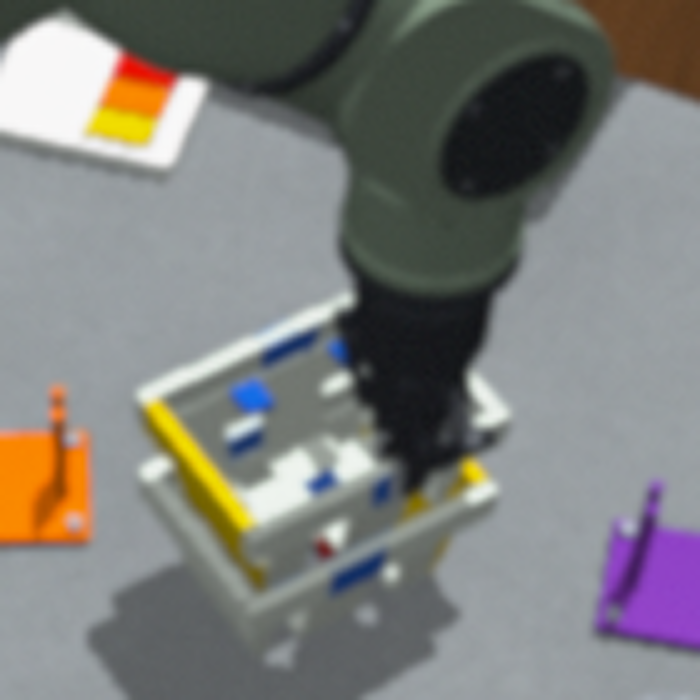

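```bash
python3 -c "
from h import *
for z,q in((.16,[(137,398),(511,414)]),(.09,[(140,475),(498,489)])):
  b=[back('scene',un(u,220,20,5),z) for u in q];print(((b[0]+b[1])/2).round(4),np.linalg.norm(b[0]-b[1]).round(4))
"
```

```text
[0.4447 0.3206 0.16  ] 0.219
[0.445  0.3221 0.09  ] 0.2189
```

>>> apply_moves --steps '[[[0.0, 0, 0, -0.001, 0], [0.02, 0, 0, -0.001, 0], [0.045, 0, 0, -0.001, 0], [0.045, 0, 0, -0.001, 0], [0.045, 0, 0, -0.001, 0]]]'

```text
time_s: 28.0
position: [0.5036, 0.3088, 0.1397]
orientation: [-0.0, 0.257, 0.966, -0.0]
contact_force: [-0.8, 0.4, 0.4]
opening: 0.045
```

>>> apply_moves --steps '[[[0.045, 0, 0, -0.01, 0], [0.045, 0, 0, -0.035, 0], [0.045, 0, 0, -0.07, 0], [0.045, 0, 0, -0.1, 0], [0.045, 0, 0, -0.11, 0]]]'

```text
time_s: 28.5
position: [0.5041, 0.3094, 0.2534]
orientation: [0.001, 0.257, 0.966, 0.002]
contact_force: [-0.3, -0.1, -0.0]
opening: 0.0449
```

>>> apply_moves --steps '[[[0.045, -0.02, 0.04, 0, 0], [0.045, -0.04, 0.08, 0, 0], [0.045, -0.06, 0.12, 0, 0], [0.045, -0.08, 0.16, 0, 0], [0.045, -0.1, 0.2, 0, 0]]]'

```text
time_s: 29.0
position: [0.6376, 0.3956, 0.2518]
orientation: [0.002, 0.256, 0.967, -0.0]
contact_force: [-0.3, -0.7, 1.0]
opening: 0.0451
```

```bash
python3 -c "
from h import *
plan(.5,0,.25,60)
snap('scene','s19.png',220,20,140,140,5);snap('top','t19.png',0,0,512,384,1.5)"
```

```text
t 29.0 pos [0.6376 0.3956 0.2518] yaw 150.28 tilt [ 0.0033 -0.0014] F [-0.3 -0.7  1. ] open 0.0451 q [-0.52  1.09 -0.43  0.48  0.38  1.61  1.91]
-> shift mm [ -76.6 -411.7    1.9] turn deg 90.28
```

View pics/s19.png

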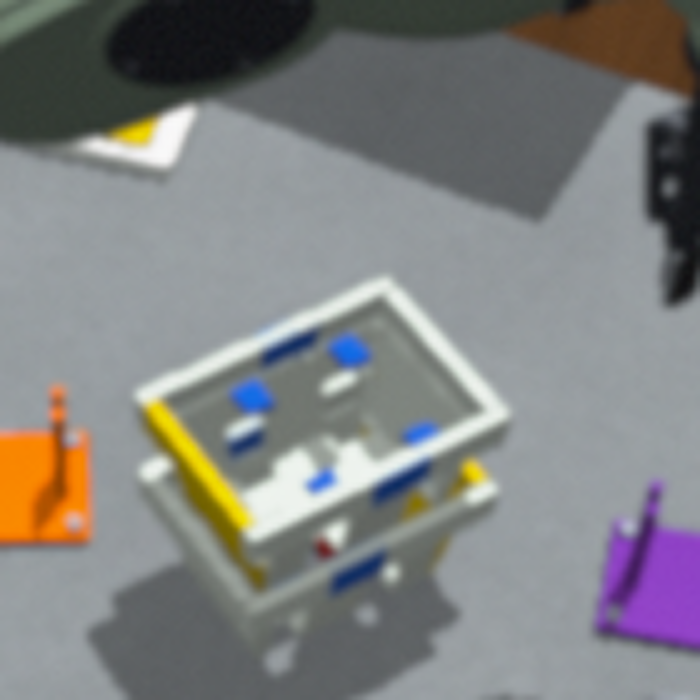

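View pics/t19.png

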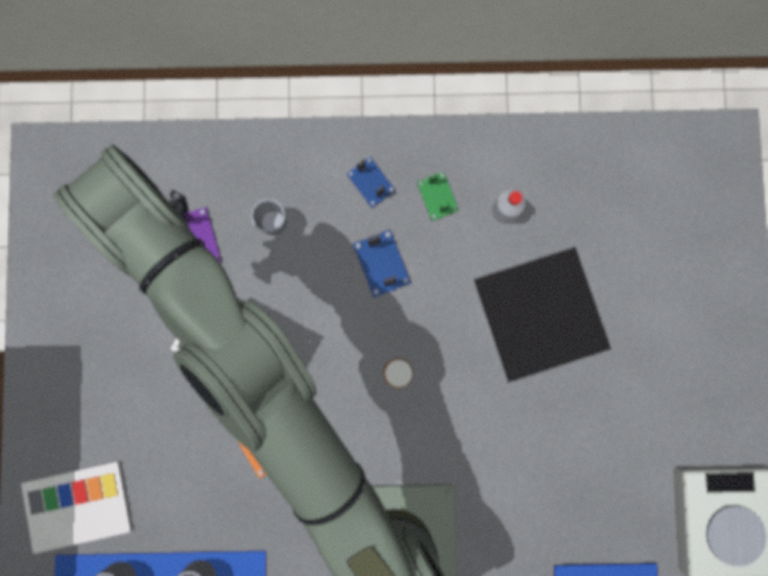

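Placed and level by the scene view. I'll move the arm away for a check from the top camera.

>>> apply_moves --steps '[[[0.045, 0.01, -0.04, -0.01, 0], [0.045, 0.0, -0.08, -0.02, 0], [0.045, -0.03, -0.12, -0.02, 0], [0.045, -0.05, -0.16, -0.02, 0], [0.045, -0.06, -0.2, -0.02, 0]]]'

```text
time_s: 29.6
position: [0.5897, 0.1929, 0.2724]
orientation: [0.002, 0.257, 0.966, -0.0]
contact_force: [1.7, -0.9, -1.1]
opening: 0.0449
```

>>> apply_moves --steps '[[[0.045, -0.02, -0.045, 0, 8], [0.045, -0.04, -0.09, 0, 16], [0.045, -0.06, -0.135, 0, 24], [0.045, -0.08, -0.18, 0, 32], [0.045, -0.1, -0.22, 0, 40]]]'

```text
time_s: 30.1
position: [0.5668, -0.0475, 0.2728]
orientation: [0.002, 0.575, 0.818, 0.0]
contact_force: [1.9, -0.5, 0.7]
opening: 0.0453
```

>>> apply_moves --steps '[[[0.045, -0.0, -0.045, 0, 8], [0.045, -0.0, -0.09, 0, 16], [0.045, -0.0, -0.135, 0, 24], [0.045, -0.0, -0.135, 0, 24], [0.045, 0, -0.135, 0, 24]]]'

```text
time_s: 30.6
position: [0.4408, -0.0919, 0.2726]
orientation: [0.002, 0.73, 0.683, 0.001]
contact_force: [0.8, 0.5, 0.0]
opening: 0.0454
```

```bash
python3 -c "
from h import *
plan(.5,0,.25,60)
snap('scene','s20.png',240,70,90,90,7);snap('top','t20.png',100,180,100,90,7);snap('top','t20b.png')"
```

```text
t 30.6 pos [ 0.4408 -0.0919  0.2726] yaw 86.23 tilt [ 0.0045 -0.0017] F [0.8 0.5 0. ] open 0.0454 q [ 0.28  0.47 -0.23  1.84  0.14  0.84  1.48]
-> shift mm [95.7 52.9 22.7] turn deg 26.23
```

View pics/s20.png

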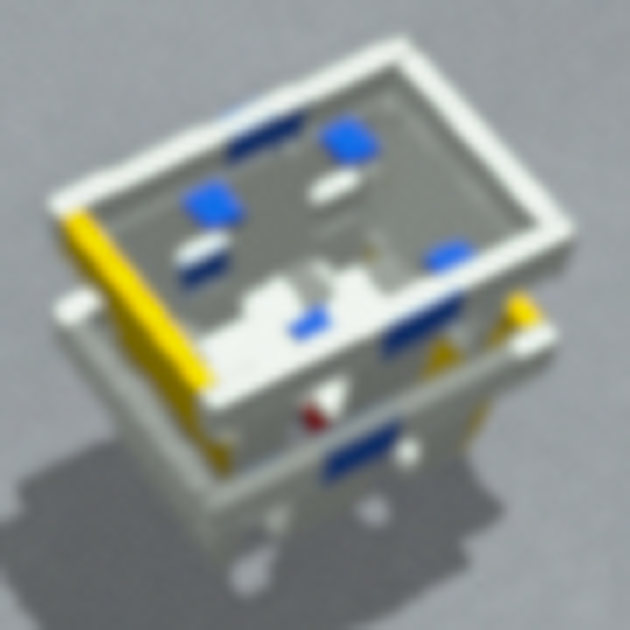

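View pics/t20.png

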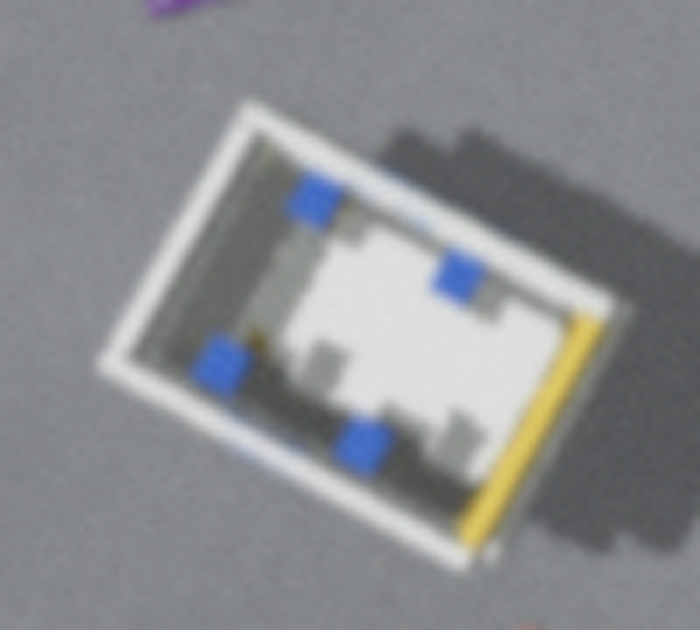

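View pics/t20b.png

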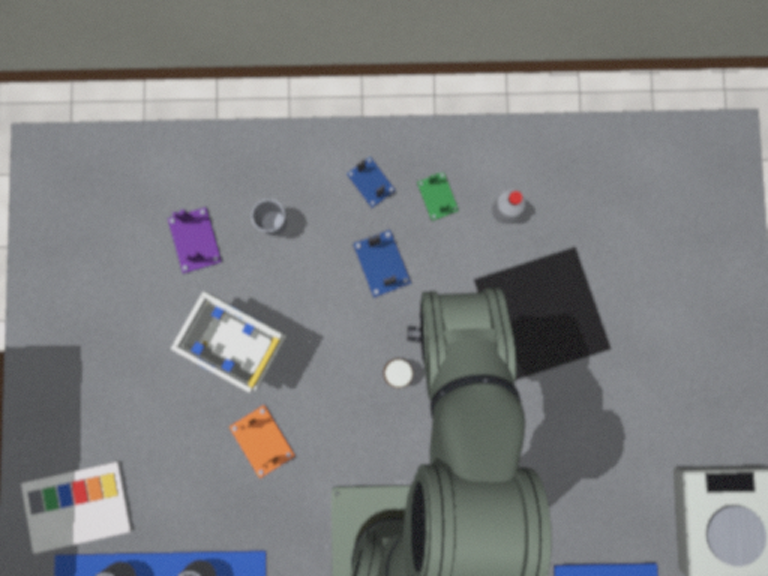

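```bash
python3 -c "
from h import *
T=[un(u,100,180,7) for u in[(248,98),(98,365),(468,572),(625,300)]]
S=[un(u,240,70,7) for u in[(572,232),(402,38),(50,205),(210,402)]]
# match: top0=+x end right(-y side); scene order
S=[S[0],S[1],S[2],S[3]]
X=[tri(a,b) for a,b in zip(T,S)];print(np.round(X,4),np.mean(X,0).round(4))
b=np.array([back('top',u,.16) for u in T]);x=b[2]+b[3]-b[0]-b[1];print(b.mean(0).round(4),np.degrees(np.arctan2(x[1],x[0])))
b=np.array([back('scene',u,.16) for u in S]);x=b[2]+b[3]-b[0]-b[1];print(b.mean(0).round(4),np.degrees(np.arctan2(x[1],x[0])))
l=[back('scene',un(u,240,70,7),.09) for u in[(55,310),(558,335)]];print(np.mean(l,0))
for nm,u,z in(('jar',(398,373),.07),('cup',(269,216),.085),('bottle',(515,198),.13)):
    print(nm,back('top',un(u,0,0,1.5),z).round(3))
"
```

```text
[[0.5434 0.3684 0.1586]
 [0.432  0.4315 0.1595]
 [0.343  0.2765 0.1565]
 [0.4555 0.208  0.1685]] [0.4435 0.3211 0.1608]
[0.444  0.3214 0.16  ] -119.47129707725044
[0.4428 0.3212 0.16  ] -119.82352115063192
[0.44416493 0.3232668  0.09      ]
jar [ 0.373 -0.017  0.07 ]
cup [0.708 0.249 0.085]
bottle [ 0.726 -0.263  0.13 ]
```

```bash
python3 -c "
from plant import manip
print(manip.sign_off())"
```

```text
the job is handed in; nothing more can be done
None
```

The whole sequence ran once without a drop or a collision, and I handed the job in at about 31 s of the 72 s allowed; the sign-off gives no verdict.

**What I did**
- I lifted the upper tray out by its left blue patch and stood it on the black mat.
- I lifted the bucket by its red handle straight out of the yokes, carried it level and stood it between the lower tray's ledges.
- I gripped the upper tray again, turned it half round and set it on the lower tray's ledges.

**Last checks**
- **Upper tray:** its rim averages 161 mm high against 160 expected, so it sits on the ledges. Its centre is about 2 mm from the lower tray's centre. It is turned 180° within about 1°.
- **Lower tray and bystanders:** the lower tray is where it started to within about 2 mm. Jar, cup and bottle are within about 1 mm of their first readings.
- **Bucket:** it looked flat in the pictures after I let go. Afterwards only a bit of its red handle shows below the upper tray, so I did not measure it again.
- **Arm:** it is clear of everything.

**Disagreements**
- One of the four rim corners read 168 mm high, while the other three read 157–160 mm. I took that as a misread pixel, since the scene view shows the tray level.
- The gripper opening read about 8.5 mm at the second tray grip and 10.8 mm at the first. The tray still held level.

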